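# Run the mixing balls into the beaker past a sorting card

### The job

Take the longer of the two standing cards and hold it upright along the slanting open lip of the spring-loaded pan, so that it blocks all of the lip except the long corner above the beaker. Press the pan's lip down with the held card until the white balls have rolled out through that narrow gap into the beaker, then let the pan come back up and put the card back on the bare table. Leave the short card alone.

Things in the scene. Friction and masses are not known exactly. Their poses are not given: they have to be found in the camera images.
- long_card: the longer of two alike grey plastic cards standing on the table: upright plate 110 mm long (its y), 8 mm thick (its x), 110 mm high, with a foot 18 mm thick and 12 mm high along its whole lower edge; about 80 g; same front and back. Origin: middle of its underside. Grip the plate across its thickness at the middle of its top.
- short_card: the shorter card, same look, thickness and height but only 42 mm long; stays where it stands. Origin: middle of its underside.
- sorter: fixed stand with a steel pan and a beaker. Origin: on the table under the middle of the pan's open lip; z up, +x from lip to rear wall. Pan: 130 mm wide inside, rear wall at x=169, walls 34 mm high; slanted lip from the short corner (x=38, y=-65 mm; that side wall ends at x=80) to the long corner (-38, +65) by the beaker. Base plate 255 x 172 mm; posts 169 mm high at x=115, y=+-80.
- pan (a joint): tilt of the pan, rad, about a level axis along the sorter's y at x=115, z=154 mm. 0: at rest, floor falls 0.10 rad to the rear; grows as the lip is pressed down (0.10 level, 0.35 end stop). A spring brings it back. Pressed to 0.30 (5 to 11 N, the card sinking 20 to 30 mm from first touch) the balls run out within 2 s.
- card_spot (a point): point on the pan's floor (moves with the pan; 166 mm above the table at rest) where the middle of the long card's underside belongs, card parallel to the lip (its y axis = the sorter's y axis turned 30 degrees counterclockwise from above). The card then sticks out 10 mm past the short corner's side and leaves a 45 mm gap at the long corner. Good to 10 mm and 10 degrees.
- beaker_mouth (a point): centre of the mouth of the amber beaker (fixed on the stand below the lip's long corner; 76 mm wide, 62 mm inside, 102 mm high), at rim height, 112 mm above the table.
- ball0_center (a point): centre of a smooth white ball, 22 mm in diameter, 12 g, lying at the rear of the pan; very slippery
- ball1_center (a point): centre of a second ball like it
- ball2_center (a point): centre of a third ball like it

How it is judged:
By the outcome, as a careful person would: the job done as asked, in the order asked, and still so for the second after the job is handed in, with the robot touching nothing.
It also fails if it takes over 58 s, if anything falls off the work surface, if the arm or the gripper's body presses on something with over 40 N, if the wrist force passes 120 N, or if a joint passes its speed limit or range.

### The arm

A 7-joint arm with a two-finger parallel gripper is mounted at the origin on a cart in front of the work surface, level with it; the furniture and walls round the work are solid. World frame = base frame: x ahead of the robot, y to its left, z up, the work surface at z = 0. Lengths are in m, angles in rad, forces in N, time in s.
With the tool pointing down it reaches from about 0.4 to 0.925 m from the base axis. Payload 4.1 kg.
Tool frame: the origin (TCP) lies midway between the tips of the shut fingers; the grasp point (between the pads) lies robot.grasp_offset behind it (robot.grasp_offset is the distance from the TCP to the grasp point, in m); z points along the fingers, y is the line along which they close (so a half turn about z gives the same grasp; the last joint's range is limited). The gripper opens to 85 mm and grips with 20 to 120 N. Pads are 22 mm wide; open, the fingers measure 114 mm over their backs; the gripper's body (76 mm by 85 mm) begins 54 mm behind the grasp point. The pads swing forward as they close: fully open they stand 13 mm farther back than shut.
Start: joints at [-1.286, 0.398, 0.045, 1.537, -0.019, 1.207, -0.051], TCP at [0.243, 0.603, 0.201] pointing down, gripper open.
Joint ranges: [-2.82, 2.82], [-0.49, 2.23], [-1.37, 1.46], [0, 2.46], [-1.36, 4.5], [0.23, 2], [-2.94, 2.94]. Speed limits (rad/s): [2.57, 2.57, 3.14, 3.14, 3.14, 3.14, 3.14].

### API

Orientations are given as a rotation vector (axis times angle).
In Python, from cell import get_state, camera, workorder, spotter, robot gives the robot as it stands.
- The arm moves only by the tool apply_moves, never from a script. Its argument "deltas" is a list of rows, each an object with "travel": the shift along the tool's x, y, z in mm, a list of three; "twist": the turn, a rotation vector about the tool's x, y, z in degrees, a list of three. A call has 1 to 5 rows; each row shifts and turns the commanded pose from where the row before left it, along the tool's axes as they then stand; what a row does not reach is not made up. A row lasts 1/12 s, in which the tool goes at most 41.7 mm and 7.16 degrees, less where a joint would pass 70% of its speed; a pose out of reach is approached as far as the arm can. A call is refused whole if a number of a shift passes 41.7 or a number of a turn 7.16, either way. A call with a gripper value outside its range is refused whole. "grip" is the opening, from 0 (shut) to 1 (fully open), set as the call begins (left out, the last holds). The fingers move at their own pace and stop on an object; "newtons" is the grip in N (left out, the last holds). Time passes only in rows, so rows that do not move let the fingers close. It gives the time, the measured TCP pose, the force, the opening and the grip force at its end, in the units of the state.
- get_state(): the state, without advancing time (a new reading comes with each control period).
- camera(name): name is "scene" or "top" or "wrist"; returns a dict with "pixels" (384x512x3 uint8, red, green, blue), "range_z" (384x512 float32, m along the optical axis (not along the pixel's ray), 0 where there is no reading), "mtx" (3x3 intrinsics, pixels), "k1" (the pictures are not rectified: a ray, as slopes to the right and down, at radius r is drawn at 1 + k1 r^2 times it, then the intrinsics apply), "view" (4x4, takes a point from world to camera coordinates). Camera axes: x right, y down, z forward; pixel columns grow to the right and rows downward; lengths in m; the calibration is good to about 2 mm. A picture is of the moment at which its call begins.
- workorder.close_job(): hands the job in; it is judged then, once.
Trained networks look in a picture, given as the dict that the camera call returned (one of the last four; its "shot" number tells which), for a name from the list of things; names that differ only in an ending like _2 or _b are one class to them, and where a whole thing is asked for, a point or a joint stands for the part that bears it (a point fixed in the world has none). Each returns a list of dicts, best first, with "score" (0 to 1); they miss things now and then, are a little off and sometimes report something else, mostly with a low value. They report only what shows in the picture. A call takes as long as a camera call.
- spotter.boxes_of(query, picture): "pixel" ([column, row] in pixels, amid what is visible of it).
- spotter.spot_point(query, picture): "pixel" ([column, row] in pixels: a listed point, or the origin of a listed thing).
The state is a dict: "time": time; "q": joint angles; "joint_velocities": joint speeds; "joint_efforts": joint torques, N m; "tool_pos": TCP position; "orientation": TCP orientation; "ft_force": force on the tool from outside, world axes, zero at the start; "ft_torque": the same for the moment, N m; "opening": finger opening in m; "grasp_force": force on a finger pad.
Only numpy, scipy, OpenCV 4.12 (cv2) and the standard library are available. Lean on these libraries where they do the work, as an engineer would, in place of code of your own. Each camera call takes 0.05 s, during which the arm holds its last target. There are 200 camera calls.

## Working session

There is one attempt and no reset: what is moved stays moved. The work goes in short steps, Python scripts to look and compute and a tool call to move; the robot and the scene stay as the last step left them, time stands still between calls to the robot, and variables do not carry over. Pictures are saved under pics/ and viewed, at most 10 in all, crops included, and the job is handed in when it is done.

Besides the shell and the picture viewer there is one more tool, called after "Request:" by a JSON object that holds its "method" and its "body", one argument or row to a line. apply_moves: Moves the arm, as the interface text tells. Its arguments: {"type":"object","properties":{"deltas":{"type":"array","items":{"type":"object","properties":{"travel":{"type":"array","items":{"type":"number"}},"twist":{"type":"array","items":{"type":"number"}}}}},"grip":{"type":"number"},"newtons":{"type":"number"}},"required":["deltas"]}

```bash
ls; mkdir -p pics
cat > h.py <<'E'
import numpy as np, cv2
from cell import get_state, camera, workorder, spotter, robot
from scipy.spatial.transform import Rotation as R
def world(c,px,depth=None,z=None):
    px=np.asarray(px,float); m=c["mtx"]; 
    d=np.array([(px[0]-m[0,2])/m[0,0],(px[1]-m[1,2])/m[1,1]]); u=d.copy()
    for _ in range(20): u=d/(1+c["k1"]*(u@u))
    T=np.linalg.inv(c["view"]); ray=T[:3,:3]@np.array([u[0],u[1],1]); o=T[:3,3]
    if z is not None: return o+ray*(z-o[2])/ray[2]
    if depth is None: depth=c["range_z"][int(round(px[1])),int(round(px[0]))]
    return o+ray*depth
def cloud(c):
    m=c["mtx"]; v,u=np.mgrid[0:384,0:512]; d=np.stack([(u-m[0,2])/m[0,0],(v-m[1,2])/m[1,1]],-1); s=d.copy()
    for _ in range(20): s=d/(1+c["k1"]*(s**2).sum(-1,keepdims=True))
    T=np.linalg.inv(c["view"]); p=np.concatenate([s,np.ones((384,512,1))],-1)*c["range_z"][...,None]
    w=p@T[:3,:3].T+T[:3,3]; w[c["range_z"]<=0]=np.nan; return w
def save(c,n): cv2.imwrite(f"pics/{n}.png",c["pixels"][...,::-1])
E
python3 - <<'E'
from h import *
print(get_state(), robot.grasp_offset)
ims=[]
for n in ("top","scene"):
    c=camera(n); ims.append(c["pixels"])
    for q in ("long_card","short_card","sorter","card_spot","beaker_mouth","ball0_center"):
        for r in spotter.spot_point(q,c)[:3]:
            print(n,q,np.round(r["pixel"],1),round(r["score"],2),np.round(world(c,r["pixel"]),3), np.round(world(c,r["pixel"],z={"card_spot":.166,"beaker_mouth":.112}.get(q,0)),3))
    np.savez(f"/tmp/{n}.npz",**{k:c[k] for k in("pixels","range_z","mtx","k1","view")})
    print(np.round(np.linalg.inv(c["view"]),2).tolist())
cv2.imwrite("pics/a.png",cv2.resize(np.vstack(ims),None,fx=.78,fy=.78)[...,::-1])
E
```

```text
pics
{'time': 0.0, 'q': array([-1.28599912,  0.39920706,  0.04502793,  1.53789835, -0.01868908,
        1.20693777, -0.05067905]), 'joint_velocities': array([-1.64161094e-03, -8.24019599e-04,  5.48455684e-05, -2.41325342e-04,
       -1.84968241e-03, -1.03044202e-03, -7.01403269e-05]), 'joint_efforts': array([-1.57261188e-04, -4.75107515e+01,  1.36458814e+00, -2.54220718e+01,
        1.17137010e-02,  9.39342077e-03,  1.77672115e-05]), 'tool_pos': array([0.24310508, 0.60205218, 0.20024555]), 'orientation': array([-0.59890863, -3.08372974,  0.00316487]), 'ft_force': array([-0.10059429,  0.27816693, -0.49405741]), 'ft_torque': array([-0.02154891, -0.00851202,  0.01424041]), 'grasp_force': 0.0, 'opening': 0.08562333166214524} 0.0187
top long_card [147.4 158.8] 0.95 [0.587 0.189 0.009] [0.588 0.191 0.   ]
top short_card [179.7 216.8] 0.77 [0.462 0.104 0.106] [0.461 0.116 0.   ]
top sorter [318.2 212.1] 0.94 [ 0.475 -0.157  0.171] [ 0.475 -0.189  0.   ]
top beaker_mouth [305.  233.5] 0.69 [ 0.429 -0.152  0.048] [ 0.432 -0.142  0.112]
top ball0_center [361.  128.2] 0.64 [ 0.633 -0.239  0.167] [ 0.665 -0.287  0.   ]
top ball0_center [182.4 216.8] 0.28 [0.462 0.099 0.105] [0.461 0.11  0.   ]
[[0.01, -1.0, 0.06, 0.48], [-1.0, -0.01, -0.03, -0.0], [0.03, -0.06, -1.0, 1.0], [0.0, 0.0, 0.0, 1.0]]
scene long_card [212.2 173.2] 0.64 [0.568 0.174 0.023] [0.585 0.192 0.   ]
scene short_card [207.4 216.9] 0.86 [ 0.455  0.1   -0.   ] [0.455 0.1   0.   ]
scene sorter [312.2 269. ] 0.59 [ 0.466 -0.199  0.01 ] [ 0.471 -0.197  0.   ]
scene card_spot [340.8 219.2] 0.58 [ 0.506 -0.227  0.165] [ 0.505 -0.227  0.166]
scene beaker_mouth [283.  241.9] 0.76 [ 0.457 -0.126  0.066] [ 0.429 -0.142  0.112]
scene ball0_center [375.8 185.6] 0.39 [ 0.624 -0.249  0.172] [ 0.796 -0.211  0.   ]
[[0.57, -0.61, 0.55, 0.03], [-0.82, -0.41, 0.4, -0.38], [-0.02, -0.68, -0.73, 0.77], [0.0, 0.0, 0.0, 1.0]]
```

View pics/a.png

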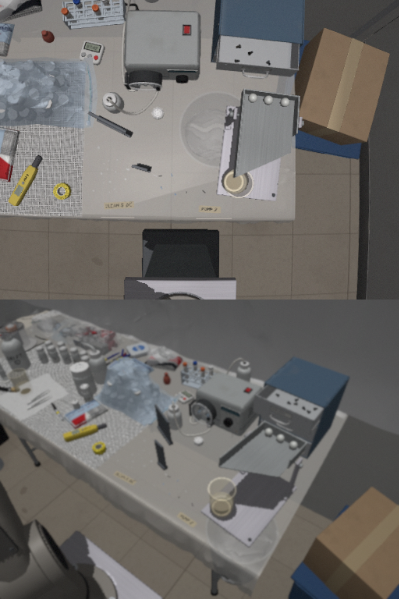

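The two standing cards are at about (147,159) for the long one and (180,217) for the short one in the top picture. The pan is at right with three balls at its rear, and the beaker is at about (303,233). Next I'll get the yaw angles from the depth data.

Run:
```python
from h import *
for n in("top","scene"):
    c=dict(np.load(f"/tmp/{n}.npz")); w=cloud(c)
    for nm,(x,y) in dict(long=(.588,.19),short=(.458,.103)).items():
        k=(abs(w[...,0]-x)<.09)&(abs(w[...,1]-y)<.09)&(w[...,2]>.05)&(w[...,2]<.13)
        if nm=="long": k&=(np.hypot(w[...,0]-.458,w[...,1]-.103)>.04)
        else: k&=(np.hypot(w[...,0]-.458,w[...,1]-.103)<.045)
        P=w[k]; 
        if len(P)<5: print(n,nm,len(P)); continue
        (a,b),(l,s),th=cv2.minAreaRect((P[:,:2]*1000).astype(np.float32)); 
        print(n,nm,len(P),np.round([a,b,l,s,th],1),"zmax",np.nanmax(P[:,2]).round(3),"mean",P.mean(0).round(3))
        v=np.linalg.svd(P[:,:2]-P[:,:2].mean(0),full_matrices=False)[2][0]; print("  axis deg",np.degrees(np.arctan2(v[1],v[0])).round(1))
    k=(w[...,0]>.4)&(w[...,0]<.72)&(w[...,1]<-.08)&(w[...,1]>-.36)&(w[...,2]>.13)&(w[...,2]<.215)
    print(n,"pan z hist",np.histogram(w[k][:,2],bins=np.arange(.13,.22,.01)))
    P=w[k]; (a,b),(l,s),th=cv2.minAreaRect((P[:,:2]*1000).astype(np.float32)); print(np.round([a,b,l,s,th],1))
    k=(w[...,0]>.35)&(w[...,0]<.5)&(w[...,1]<-.06)&(w[...,1]>-.25)&(w[...,2]>.1)&(w[...,2]<.118)
    P=w[k]; print("rim",len(P),cv2.minEnclosingCircle((P[:,:2]*1000).astype(np.float32)))
c=dict(np.load("/tmp/top.npz"));c2=dict(np.load("/tmp/scene.npz"))
A=cv2.resize(c["pixels"][90:270,110:410],None,fx=2,fy=2,interpolation=2); B=cv2.resize(c2["pixels"][120:300,170:470],None,fx=2,fy=2,interpolation=2)
cv2.imwrite("pics/b.png",cv2.resize(np.vstack([A,B]),None,fx=.83,fy=.83)[...,::-1])
```

```text
top long 757 [601.6 197.  122.7  85.3  16.4] zmax 0.125 mean [0.618 0.186 0.089]
  axis deg -168.8
top short 112 [466.4 105.6  42.2   8.1  75.5] zmax 0.114 mean [0.467 0.104 0.102]
  axis deg -103.6
top pan z hist (array([   7,   38, 2828, 3375,  953,  584,  343,  237]), array([0.13, 0.14, 0.15, 0.16, 0.17, 0.18, 0.19, 0.2 , 0.21]))
[ 597.7 -196.2  275.4  195.8    8.6]
rim 286 ((430.8795166015625, -144.21206665039062), 38.5670166015625)
scene long 686 [630.8 179.9 115.4 130.7  74. ] zmax 0.123 mean [0.606 0.181 0.082]
  axis deg -178.5
scene short 210 [464.6 106.4  43.9   9.1  77.5] zmax 0.113 mean [0.462 0.102 0.086]
  axis deg 79.2
scene pan z hist (array([  21,   34, 1638, 2657, 1036,  637,  421,  326]), array([0.13, 0.14, 0.15, 0.16, 0.17, 0.18, 0.19, 0.2 , 0.21]))
[ 594.4 -196.3  270.9  194.6    8.8]
rim 368 ((430.8045349121094, -144.4898223876953), 39.211727142333984)
```

View pics/b.png

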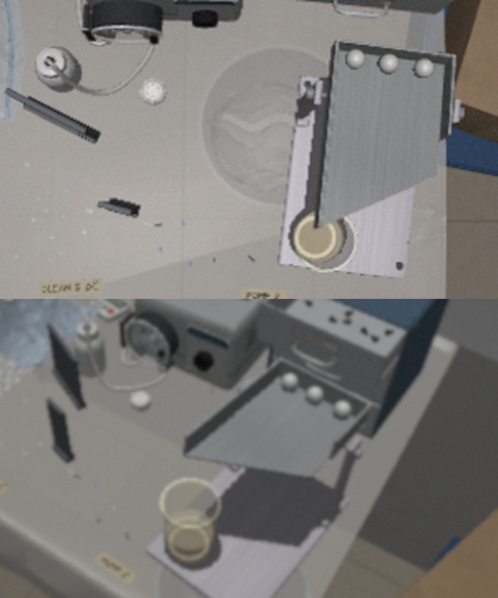

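The long card runs from about (113,144) to (170,173) in the top picture and is clear of the machine. The pan is open toward the robot, with the beaker under its left (long) corner.

```bash
cat >> h.py <<'E'
def line(P):
    P=np.asarray(P)[:,:2]; v=cv2.fitLine(P.astype(np.float32)*1000,cv2.DIST_HUBER,0,.01,.01).ravel(); a=np.degrees(np.arctan2(v[1],v[0]))%180
    return np.round(v[2:]/1000,4),round(float(a),1)
E
python3 - <<'E'
from h import *
for n in("top","scene"):
    c=dict(np.load(f"/tmp/{n}.npz")); w=cloud(c)
    # long card: top edge
    g=c["pixels"].max(-1)
    for lo,hi in((.06,.1),(.1,.116)):
        k=(w[...,2]>lo)&(w[...,2]<hi)&(g<110)&(abs(w[...,0]-.59)<.07)&(abs(w[...,1]-.19)<.08)&(np.hypot(w[...,0]-.458,w[...,1]-.103)>.04)
        P=w[k]; P=P[np.abs((P[:,:2]-np.median(P[:,:2],0))@[1,0])<.06]
        if len(P)>8: print(n,"long",lo,len(P),line(P),np.round(cv2.minAreaRect((P[:,:2]*1000).astype(np.float32)),1) if 0 else cv2.minAreaRect((P[:,:2]*1000).astype(np.float32)))
    k=(w[...,0]>.52)&(w[...,0]<.6)&(abs(w[...,1]+.23)<.05)&(w[...,2]>.14)&(w[...,2]<.18); P=w[k]
    A=np.c_[P[:,:2],np.ones(len(P))]; p=np.linalg.lstsq(A,P[:,2],rcond=None)[0]; print(n,"floor",p.round(3),np.degrees(np.arctan2(p[1],p[0])))
    h=w[...,2]-(w[...,:2]@p[:2]+p[2]); 
    L=(abs(h-.027)<.01)&(w[...,0]>.46)&(w[...,0]<.61)&(w[...,1]>-.2)&(w[...,1]<-.12); print("left wall",L.sum(),line(w[L]))
    Rr=(abs(h-.027)<.01)&(w[...,0]>.58)&(w[...,0]<.70)&(w[...,1]<-.25)&(w[...,1]>-.36); print("right wall",Rr.sum(),line(w[Rr]))
    B=(abs(h-.029)<.006)&(w[...,0]>.61)&(w[...,0]<.70)&(w[...,1]>-.28)&(w[...,1]<-.18); print("rear",B.sum(),line(w[B]))
    F=(abs(h)<.004)&(w[...,0]>.38)&(w[...,0]<.6)&(w[...,1]<-.12)&(w[...,1]>-.33); Q=w[F]
    # lip: per y-bin min x
    pts=[]
    for y in np.arange(-.29,-.17,.005):
        m=abs(Q[:,1]-y)<.0025
        if m.sum()>4: q=Q[m]; pts.append(q[q[:,0].argmin()])
    pts=np.array(pts); print("lip",line(pts),pts[[0,-1]].round(3).tolist())
    for q in("card_spot","ball0_center"):
        print(q,[(np.round(r["pixel"]),r["score"]) for r in []])
E
```

```text
top long 0.06 89 (array([0.6293, 0.1727], dtype=float32), 7.5) ((635.6430053710938, 181.1621856689453), (42.274295806884766, 30.97136878967285), 5.306129455566406)
top long 0.1 196 (array([0.5792, 0.1904], dtype=float32), 62.8) ((599.9267578125, 179.7950439453125), (108.06159973144531, 54.40288543701172), 63.355796813964844)
top floor [-0.094 -0.02   0.208] -168.06613312464776
left wall 287 (array([ 0.5323, -0.1299], dtype=float32), 173.6)
right wall 214 (array([ 0.6231, -0.2704], dtype=float32), 7.8)
rear 284 (array([ 0.65 , -0.242], dtype=float32), 55.3)
lip (array([ 0.4842, -0.2084], dtype=float32), 114.0) [[0.547, -0.269, 0.163], [0.469, -0.175, 0.17]]
card_spot []
ball0_center []
scene long 0.06 221 (array([0.5737, 0.1857], dtype=float32), 64.5) ((584.7716674804688, 193.0443572998047), (91.2396240234375, 82.39253997802734), 18.03826904296875)
scene long 0.1 102 (array([0.5744, 0.1853], dtype=float32), 65.3) ((578.5187377929688, 190.3834228515625), (82.5708999633789, 70.16246032714844), 25.028547286987305)
scene floor [-0.088 -0.02   0.205] -167.28827213290128
left wall 293 (array([ 0.5309, -0.1326], dtype=float32), 173.7)
right wall 186 (array([ 0.6418, -0.267 ], dtype=float32), 8.4)
rear 249 (array([ 0.6517, -0.2456], dtype=float32), 44.2)
lip (array([ 0.5163, -0.2393], dtype=float32), 136.9) [[0.572, -0.29, 0.158], [0.47, -0.173, 0.166]]
card_spot []
ball0_center []
```

```bash
cat >> h.py <<'E'
def plan(target,yaw,n,start=None):
    """rows to bring TCP to target (m), tool y azimuth yaw (deg), tool pointing down"""
    s=get_state(); p=s["tool_pos"]; r=R.from_rotvec(s["orientation"])
    a=np.radians(yaw); y=np.array([np.cos(a),np.sin(a),0]); z=np.array([0,0,-1.]); G=R.from_matrix(np.c_[np.cross(y,z),y,z])
    d=(r.inv()*G).as_rotvec(); cur=r
    for i in range(n):
        t=cur.inv().apply((np.array(target)-p)/n)*1000; step=R.from_rotvec(d/n)
        print(np.round(t,1).tolist(),np.round(np.degrees(d/n),2).tolist()); cur=cur*step
    if max(np.linalg.norm(t),0)>41 or np.degrees(np.linalg.norm(d))/n>7.1: print("TOO FAST")
def yaw():
    y=R.from_rotvec(get_state()["orientation"]).as_matrix()[:,1]; return np.degrees(np.arctan2(y[1],y[0]))
E
python3 - <<'E'
from h import *
c=dict(np.load("/tmp/top.npz")); w=cloud(c)
print("corridor max", np.nanmax(w[(w[...,0]>.25)&(w[...,0]<.6)&(w[...,1]>.15)&(w[...,1]<.7)][:,2]))
print("transfer max", [np.round(np.nanmax(w[(abs(w[...,0]-.54)<.12)&(abs(w[...,1]-y)<.03)][:,2]),3) for y in (.25,.19,.13,.07,.01,-.05,-.11)])
print(yaw()); plan((.56,.205,.235),-27,15)
E
```

```text
corridor max 0.11273328190393561
transfer max [np.float64(0.112), np.float64(0.125), np.float64(0.113), np.float64(0.114), np.float64(0.006), np.float64(0.006), np.float64(0.203)]
68.01132122804442
[-29.5, -16.7, -2.2] [0.0, -0.0, 6.33]
[-31.2, -13.3, -2.2] [0.0, -0.0, 6.33]
[-32.4, -9.8, -2.2] [0.0, -0.0, 6.33]
[-33.3, -6.2, -2.2] [0.0, -0.0, 6.33]
[-33.8, -2.5, -2.2] [0.0, -0.0, 6.33]
[-33.9, 1.3, -2.2] [0.0, -0.0, 6.33]
[-33.5, 5.0, -2.2] [0.0, -0.0, 6.33]
[-32.8, 8.7, -2.2] [0.0, -0.0, 6.33]
[-31.6, 12.2, -2.2] [0.0, -0.0, 6.33]
[-30.1, 15.7, -2.2] [0.0, -0.0, 6.33]
[-28.1, 18.9, -2.2] [0.0, -0.0, 6.33]
[-25.9, 21.9, -2.2] [0.0, -0.0, 6.33]
[-23.3, 24.6, -2.2] [0.0, -0.0, 6.33]
[-20.5, 27.0, -2.2] [0.0, -0.0, 6.33]
[-17.4, 29.1, -2.2] [0.0, -0.0, 6.33]
```

Request:
{"method": "apply_moves", "body": {
  "deltas": [
    {"travel": [-29.5,-16.7,-2.2],"twist": [0,0,6.3]},
    {"travel": [-31.2,-13.3,-2.2],"twist": [0,0,6.3]},
    {"travel": [-32.4,-9.8,-2.2],"twist": [0,0,6.3]},
    {"travel": [-33.3,-6.2,-2.2],"twist": [0,0,6.3]},
    {"travel": [-33.8,-2.5,-2.2],"twist": [0,0,6.3]}
  ]
}}

```text
time: 1.12
tool_pos: [0.3498, 0.469, 0.2126]
orientation: [-1.421, -2.802, -0.001]
ft_force: [0.6, 0.5, -0.3]
opening: 0.0853
grasp_force: 0.0
```

Request:
{"method": "apply_moves", "body": {
  "deltas": [
    {"travel": [-33.9,1.3,-2.2],"twist": [0,0,6.3]},
    {"travel": [-33.5,5,-2.2],"twist": [0,0,6.3]},
    {"travel": [-32.8,8.7,-2.2],"twist": [0,0,6.3]},
    {"travel": [-31.6,12.2,-2.2],"twist": [0,0,6.3]},
    {"travel": [-30.1,15.7,-2.2],"twist": [0,0,6.3]}
  ]
}}

```text
time: 1.53
tool_pos: [0.456, 0.3367, 0.2238]
orientation: [-2.128, -2.311, -0.001]
ft_force: [0.4, 1.3, 0.3]
opening: 0.0856
grasp_force: 0.0
```

Request:
{"method": "apply_moves", "body": {
  "deltas": [
    {"travel": [-28.1,18.9,-2.2],"twist": [0,0,6.3]},
    {"travel": [-25.9,21.9,-2.2],"twist": [0,0,6.3]},
    {"travel": [-23.3,24.6,-2.2],"twist": [0,0,6.3]},
    {"travel": [-20.5,27,-2.2],"twist": [0,0,6.3]},
    {"travel": [-17.4,29.1,-2.2],"twist": [0,0,6.3]}
  ]
}}

```text
time: 1.95
tool_pos: [0.5625, 0.205, 0.2347]
orientation: [-2.675, -1.646, -0.001]
ft_force: [0.4, 1.1, 0.2]
opening: 0.0854
grasp_force: 0.0
```

Run:
```python
from h import *
s=get_state(); print(s["time"],s["tool_pos"],yaw(),s["q"].round(2))
ims=[]
for n in ("wrist","top"):
    c=camera(n); w=cloud(c); ims.append(c["pixels"])
    np.savez(f"/tmp/{n}2.npz",**{k:c[k] for k in("pixels","range_z","mtx","k1","view")})
    for q in("long_card",):
        for r in spotter.spot_point(q,c)[:2]: print(n,q,np.round(r["pixel"]),round(r["score"],2),world(c,r["pixel"],z=0).round(3))
    k=(w[...,2]>.1)&(w[...,2]<.118)&(abs(w[...,0]-.59)<.08)&(abs(w[...,1]-.19)<.08)&(np.hypot(w[...,0]-.458,w[...,1]-.103)>.04)
    m,lab,st,_=cv2.connectedComponentsWithStats(k.astype(np.uint8))
    for i in range(1,m):
        if st[i,4]>20: P=w[lab==i]; print(n,st[i].tolist(),cv2.minAreaRect((P[:,:2]*1000).astype(np.float32)),line(P),P[:,2].mean())
cv2.imwrite("pics/c.png",cv2.resize(np.vstack(ims),None,fx=.78,fy=.78)[...,::-1])
```

```text
1.95 [0.56247338 0.20500169 0.23474769] -26.779053146052405 [-0.84  0.32  0.54  1.63 -0.17  1.24 -0.74]
wrist long_card [273. 161.] 0.62 [0.583 0.195 0.   ]
wrist [274, 133, 9, 94, 689] ((581.7971801757812, 191.20703125), (109.93583679199219, 8.64093017578125), 64.7955551147461) (array([0.5829, 0.1945], dtype=float32), 64.4) 0.11000147987914319
wrist [324, 155, 7, 8, 40] ((641.7020874023438, 191.57948303222656), (4.241970539093018, 7.4514479637146), 84.95957946777344) (array([0.6413, 0.1916], dtype=float32), 9.8) 0.11003880992166852
wrist [316, 171, 8, 7, 36] ((627.6875610351562, 178.0508575439453), (11.140037536621094, 4.56788444519043), 44.62890625) (array([0.6265, 0.1784], dtype=float32), 50.5) 0.11024099319520114
top long_card [146. 159.] 0.62 [0.587 0.194 0.   ]
top [113, 143, 50, 28, 230] ((579.4952392578125, 190.05015563964844), (108.55960083007812, 8.696048736572266), 63.51458740234375) (array([0.5793, 0.1902], dtype=float32), 63.3) 0.10878944092220506
```

View pics/c.png

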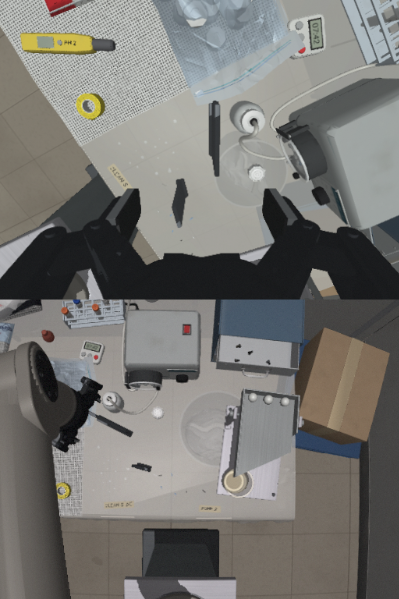

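The wrist picture shows the long card at (270-280,133-227) and a white bulb bottle close beside it at about (315,145). I'll check the finger clearance there.

Run:
```python
from h import *
c=dict(np.load("/tmp/wrist2.npz")); w=cloud(c)
a=np.radians(64.8); u=np.array([np.cos(a),np.sin(a)]); v=np.array([np.cos(a-np.pi/2),np.sin(a-np.pi/2)])
d=w[...,:2]-[.5818,.1912]; U=d@u*1000; V=d@v*1000; Z=w[...,2]*1000
for name,sel in (("all",(abs(U)<20)),("tight",abs(U)<13)):
    for lo in range(8,75,6):
        k=sel&(V>=lo)&(V<lo+6)
        print(name,lo,k.sum(),np.nanmax(Z[k]).round() if k.any() else None,end=" | ")
    print()
k=(Z>30)&(V>8)&(V<60)&(abs(U)<80); print("bulb U",U[k].min(),U[k].max(),"V",V[k].min(),V[k].max(),Z[k].max())
for lo in range(-30,60,10):
    kk=k&(U>=lo)&(U<lo+10); 
    if kk.sum()>3: print(lo,kk.sum(),V[kk].min().round(),Z[kk].max().round())
s=get_state(); plan((.5818+.0187*0,.1912,.12),64.8-90,5)
```

```text
all 8 398 359.0 | all 14 1800 349.0 | all 20 1604 342.0 | all 26 1161 335.0 | all 32 2825 362.0 | all 38 3217 362.0 | all 44 1500 357.0 | all 50 180 343.0 | all 56 16 94.0 | all 62 30 94.0 | all 68 11 93.0 | all 74 0 None | 
tight 8 36 357.0 | tight 14 1309 348.0 | tight 20 433 341.0 | tight 26 694 334.0 | tight 32 2153 360.0 | tight 38 1471 358.0 | tight 44 309 355.0 | tight 50 41 336.0 | tight 56 6 64.0 | tight 62 4 92.0 | tight 68 0 None | tight 74 0 None | 
bulb U -23.691522117626167 79.98612231399976 V 8.009111885148021 59.99898001491347 362.02235898561577
-30 6 45.0 37.0
-20 13 39.0 334.0
-10 1990 14.0 350.0
0 3004 13.0 358.0
10 7177 8.0 362.0
20 976 8.0 356.0
30 300 30.0 98.0
40 254 34.0 95.0
50 58 9.0 63.0
[-0.7, 4.8, 22.9] [0.0, -0.0, -0.28]
[-0.8, 4.8, 22.9] [0.0, -0.0, -0.28]
[-0.8, 4.8, 22.9] [0.0, -0.0, -0.28]
[-0.8, 4.8, 22.9] [0.0, -0.0, -0.28]
[-0.8, 4.7, 22.9] [0.0, -0.0, -0.28]
```

Run:
```python
from h import *
c=dict(np.load("/tmp/wrist2.npz")); w=cloud(c)
a=np.radians(64.8); u=np.array([np.cos(a),np.sin(a)]); v=np.array([np.cos(a-np.pi/2),np.sin(a-np.pi/2)])
d=w[...,:2]-[.5818,.1912]; U=d@u*1000; V=d@v*1000; Z=w[...,2]*1000
k=(Z>25)&(Z<170)&(V>8)&(V<85)
for lo in range(-30,70,10):
    kk=k&(U>=lo)&(U<lo+10); 
    if kk.sum()>0: print(lo,kk.sum(),V[kk].min().round(),V[kk].max().round(),Z[kk].max().round(), "above60:",V[kk&(Z>60)].min().round() if (kk&(Z>60)).any() else None)
```

```text
-30 10 45.0 50.0 37.0 above60: None
-20 12 42.0 48.0 59.0 above60: None
-10 25 41.0 44.0 91.0 above60: 41.0
0 116 36.0 59.0 119.0 above60: 36.0
10 274 30.0 71.0 125.0 above60: 30.0
20 394 29.0 78.0 123.0 above60: 30.0
30 399 30.0 79.0 98.0 above60: 30.0
40 335 33.0 75.0 95.0 above60: 35.0
50 70 9.0 63.0 63.0 above60: 51.0
60 195 9.0 48.0 52.0 above60: None
```

Request:
{"method": "apply_moves", "body": {
  "deltas": [
    {"travel": [-0.7,4.8,18],"twist": [0,0,-0.3]},
    {"travel": [-0.8,4.8,18],"twist": [0,0,-0.3]},
    {"travel": [-0.8,4.8,18],"twist": [0,0,-0.3]},
    {"travel": [-0.8,4.8,18],"twist": [0,0,-0.3]},
    {"travel": [-0.8,4.7,18],"twist": [0,0,-0.3]}
  ],
  "grip": 0.28,
  "newtons": 60
}}

```text
time: 2.57
tool_pos: [0.5805, 0.1946, 0.1433]
orientation: [-2.644, -1.693, -0.0]
ft_force: [0.9, 0.1, -0.1]
opening: 0.0258
grasp_force: 0.0
```

Run:
```python
from h import *
s=get_state(); print(s["tool_pos"],yaw(),s["opening"])
c=camera("wrist"); w=cloud(c)
k=(w[...,2]>.1)&(w[...,2]<.118)&(abs(w[...,0]-.59)<.08)&(abs(w[...,1]-.19)<.08)
m,lab,st,_=cv2.connectedComponentsWithStats(k.astype(np.uint8))
for i in range(1,m):
    if st[i,4]>60: P=w[lab==i]; print(st[i].tolist(),cv2.minAreaRect((P[:,:2]*1000).astype(np.float32)),line(P))
save(c,"d"); plan((.5818,.1912,.079),-25.2,5)
```

```text
[0.58050336 0.19457028 0.14332225] -24.741559157788124 0.025759935246154192
[256, 141, 12, 127, 1228] ((582.1437377929688, 191.6020050048828), (108.68148803710938, 7.994121551513672), 64.0643539428711) (array([0.5842, 0.1959], dtype=float32), 64.1)
[324, 174, 12, 13, 89] ((641.4991455078125, 191.39227294921875), (4.276302814483643, 7.276587963104248), 82.46743774414062) (array([0.6413, 0.1918], dtype=float32), 13.7)
[313, 197, 13, 9, 70] ((628.0674438476562, 177.96517944335938), (10.376827239990234, 4.980799198150635), 43.4550895690918) (array([0.626 , 0.1781], dtype=float32), 46.3)
[0.0, 0.8, 12.1] [-0.05, 0.05, 0.08]
[0.0, 0.7, 12.1] [-0.05, 0.05, 0.08]
[-0.0, 0.7, 12.1] [-0.05, 0.05, 0.08]
[-0.0, 0.7, 12.1] [-0.05, 0.05, 0.08]
[-0.0, 0.7, 12.1] [-0.05, 0.05, 0.08]
```

View pics/d.png

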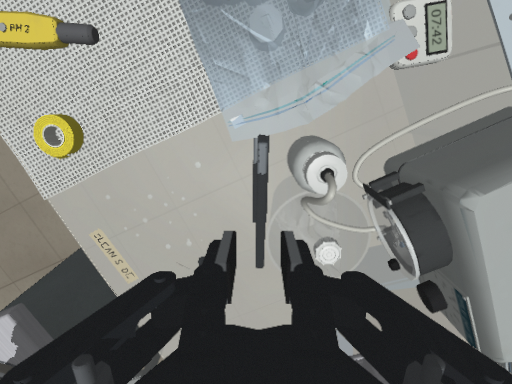

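The open fingers straddle the plate at about (260,250), and the bottle at (315,165) lies clear of the right finger's path.

Request:
{"method": "apply_moves", "body": {
  "deltas": [
    {"travel": [0,0.8,12],"twist": [0,0,0.1]},
    {"travel": [0,0.7,12],"twist": [0,0,0.1]},
    {"travel": [0,0.7,12],"twist": [0,0,0.1]},
    {"travel": [0,0.7,12],"twist": [0,0,0.1]},
    {"travel": [0,0.7,12],"twist": [0,0,0.1]}
  ]
}}

```text
time: 3.03
tool_pos: [0.5847, 0.1913, 0.0835]
orientation: [-2.656, -1.677, -0.001]
ft_force: [-0.8, -0.4, -1.2]
opening: 0.0241
grasp_force: 0.0
```

Run:
```python
from h import *
s=get_state(); print(s["tool_pos"],yaw(),s["opening"],s["ft_force"])
plan((.5819,.1914,.079),-25.6,2)
```

```text
[0.58465826 0.19126556 0.08345544] -25.457342315250084 0.024082005721605702 [-0.79961697 -0.44070637 -1.23449887]
[-0.5, -1.3, 2.2] [0.0, -0.02, 0.07]
[-0.5, -1.3, 2.2] [0.0, -0.02, 0.07]
```

Request:
{"method": "apply_moves", "body": {
  "deltas": [
    {"travel": [0,-1,1.5],"twist": [0,0,0]},
    {"travel": [0,0,0],"twist": [0,0,0]}
  ]
}}

```text
time: 3.2
tool_pos: [0.5829, 0.1911, 0.0816]
orientation: [-2.656, -1.677, 0.003]
ft_force: [-0.8, -0.4, 0.7]
opening: 0.0242
grasp_force: 0.0
```

Request:
{"method": "apply_moves", "body": {
  "deltas": [
    {"travel": [0,0,0]},
    {"travel": [0,0,0]},
    {"travel": [0,0,0]},
    {"travel": [0,0,0]},
    {"travel": [0,0,0]}
  ],
  "grip": 0,
  "newtons": 70
}}

```text
schema error: expected keys travel, twist
```

Run:
```python
from h import *
s=get_state(); print(s["tool_pos"],yaw(),s["opening"],s["ft_force"],s["grasp_force"])
```

```text
[0.5828655  0.19113244 0.08164243] -25.482889233709002 0.024229161031292655 [-0.77217389 -0.38193441  0.74813785] 0.0
```

Request:
{"method": "apply_moves", "body": {
  "deltas": [
    {"travel": [0,0,0],"twist": [0,0,0]},
    {"travel": [0,0,0],"twist": [0,0,0]},
    {"travel": [0,0,0],"twist": [0,0,0]},
    {"travel": [0,0,0],"twist": [0,0,0]},
    {"travel": [0,0,0],"twist": [0,0,0]}
  ],
  "grip": 0,
  "newtons": 70
}}

```text
time: 3.62
tool_pos: [0.5841, 0.1913, 0.0833]
orientation: [-2.657, -1.677, -0.002]
ft_force: [0.4, -1.5, 0.8]
opening: -0.0001
grasp_force: 0.0
```

Request:
{"method": "apply_moves", "body": {
  "deltas": [
    {"travel": [0,0,-12],"twist": [0,0,0]},
    {"travel": [0,0,-30],"twist": [0,0,0]},
    {"travel": [0,0,-40],"twist": [0,0,0]},
    {"travel": [0,0,-40],"twist": [0,0,0]},
    {"travel": [0,0,-40],"twist": [0,0,0]}
  ]
}}

```text
time: 4.03
tool_pos: [0.5836, 0.1908, 0.2476]
orientation: [2.657, 1.676, 0.001]
ft_force: [1.3, -0.2, -0.6]
opening: 0.0002
grasp_force: 0.0
```

Run:
```python
from h import *
s=get_state(); print(s["time"],s["tool_pos"],yaw(),s["opening"],s["ft_force"],s["grasp_force"])
# card spot 60mm+ above: go in two legs
print("leg1"); plan((.53,-.02,.36),0,8)
```

```text
4.0333 [0.58358692 0.19076652 0.24763098] -25.515590758045168 0.0001609195632263938 [ 1.34211044 -0.15790469 -0.64987511] 0.0
leg1
[-26.7, 5.3, -14.1] [0.0, -0.0, -3.19]
[-26.9, 3.8, -14.1] [0.0, -0.0, -3.19]
[-27.1, 2.3, -14.1] [0.0, -0.0, -3.19]
[-27.2, 0.8, -14.1] [0.0, -0.0, -3.19]
[-27.2, -0.7, -14.1] [0.0, -0.0, -3.19]
[-27.1, -2.2, -14.1] [0.0, -0.0, -3.19]
[-26.9, -3.7, -14.0] [0.0, -0.0, -3.19]
[-26.7, -5.2, -14.0] [0.0, -0.0, -3.19]
```

The fingers shut on nothing, so I need to look.

Run:
```python
from h import *
ims=[]
for n in ("wrist","scene"):
    c=camera(n); w=cloud(c); ims.append(c["pixels"]); np.savez(f"/tmp/{n}3.npz",**{k:c[k] for k in("pixels","range_z","mtx","k1","view")})
    print(np.round(c["view"],3).tolist())
    for r in spotter.spot_point("long_card",c)[:2]: print(n,np.round(r["pixel"]),round(r["score"],2),world(c,r["pixel"],z=0).round(3))
    k=(w[...,2]>.1)&(w[...,2]<.118)&(abs(w[...,0]-.59)<.08)&(abs(w[...,1]-.19)<.08)
    m,lab,st,_=cv2.connectedComponentsWithStats(k.astype(np.uint8))
    for i in range(1,m):
        if st[i,4]>60: P=w[lab==i]; print(n,st[i].tolist(),cv2.minAreaRect((P[:,:2]*1000).astype(np.float32)),line(P))
cv2.imwrite("pics/e.png",cv2.resize(np.vstack(ims),None,fx=.78,fy=.78)[...,::-1])
```

```text
[[0.902, -0.431, 0.0, -0.445], [-0.412, -0.862, 0.297, 0.352], [-0.128, -0.268, -0.955, 0.55], [0.0, 0.0, 0.0, 1.0]]
wrist [257. 157.] 0.7 [0.584 0.196 0.   ]
wrist [254, 129, 7, 91, 573] ((582.6688842773438, 191.03504943847656), (109.28434753417969, 6.980599880218506), 64.20975494384766) (array([0.5841, 0.1945], dtype=float32), 64.0)
[[0.572, -0.82, -0.02, -0.312], [-0.606, -0.406, -0.684, 0.386], [0.553, 0.403, -0.73, 0.698], [0.0, 0.0, 0.0, 1.0]]
scene [212. 172.] 0.85 [0.587 0.194 0.   ]
scene [376. 187.] 0.59 [ 0.79  -0.213  0.   ]
scene [198, 133, 19, 27, 116] ((580.03466796875, 192.62950134277344), (110.24601745605469, 8.257572174072266), 64.15623474121094) (array([0.5765, 0.1881], dtype=float32), 64.5)
```

View pics/e.png

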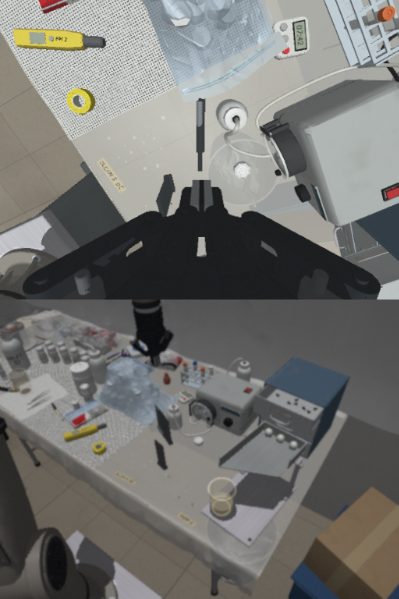

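Run:
```python
from h import *
def proj(c,P):
    p=c["view"]@np.r_[P,1]; s=p[:2]/p[2]; s=s*(1+c["k1"]*(s@s)); return (c["mtx"][:2,:2]@s+c["mtx"][:2,2]).round(1),p[2].round(3)
s=get_state(); t=s["tool_pos"]
for n in("wrist","scene"):
    c=dict(np.load(f"/tmp/{n}3.npz")); w=cloud(c); print(n,"TCP at",proj(c,t),"TCP+50up",proj(c,t+[0,0,.05]),"card top mid",proj(c,np.r_[.5818,.1912,.11]))
    k=(w[...,2]>t[2]-.03)&(w[...,2]<t[2]+.02)&(np.hypot(w[...,0]-t[0],w[...,1]-t[1])<.08); P=w[k]
    if len(P): print(n,len(P),"fingertip mean",P.mean(0).round(4),P.min(0).round(3),P.max(0).round(3))
c=dict(np.load("/tmp/scene3.npz")); cv2.imwrite("pics/f.png",cv2.resize(c["pixels"][0:200,120:300],None,fx=3,fy=3)[...,::-1])
```

```text
wrist TCP at (array([258.8, 222. ]), np.float64(0.188)) TCP+50up (array([259.1, 260.3]), np.float64(0.14)) card top mid (array([256.2, 176.7]), np.float64(0.319))
scene TCP at (array([201.1,  99. ]), np.float64(0.918)) TCP+50up (array([198.3,  80.5]), np.float64(0.881)) card top mid (array([207., 144.]), np.float64(1.016))
```

View pics/f.png

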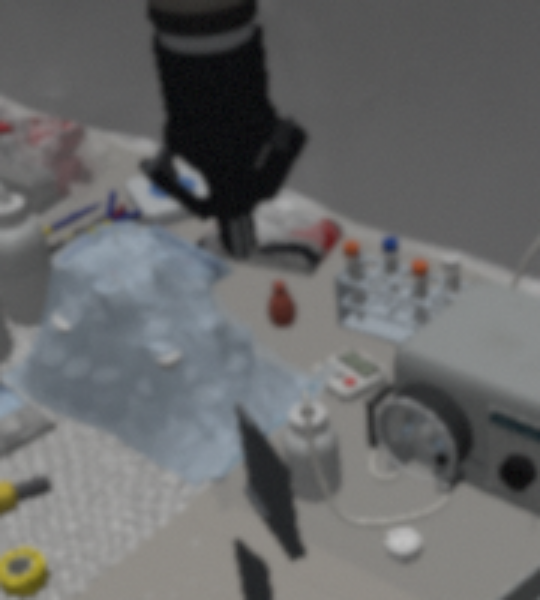

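Run:
```python
from h import *
s=get_state(); print(s["time"],s["tool_pos"])
c=dict(np.load("/tmp/scene3.npz")); w=cloud(c)
for px in((199,80),(197,76),(201,78),(199,83),(199,70)): print("scene",px,w[px[1],px[0]].round(3))
c=dict(np.load("/tmp/wrist3.npz")); w=cloud(c)
for px in((250,234),(266,234),(250,245),(266,250),(250,255)): print("wrist",px,w[px[1],px[0]].round(3), c["range_z"][px[1],px[0]])
c=dict(np.load("/tmp/wrist2.npz")); print("wrist cam2 pos",np.linalg.inv(c["view"])[:3,3])
c=camera("wrist"); print("cam pos now",np.linalg.inv(c["view"])[:3,3].round(3)); w=cloud(c)
for px in((250,234),(266,234),(250,245),(266,250)): print("wrist",px,w[px[1],px[0]].round(3))
s=get_state(); print(s["time"],s["tool_pos"])
```

```text
4.2333 [0.58471299 0.191287   0.24719894]
scene (199, 80) [0.58  0.184 0.303]
scene (197, 76) [0.577 0.186 0.314]
scene (201, 78) [0.584 0.18  0.308]
scene (199, 83) [0.578 0.184 0.296]
scene (199, 70) [0.588 0.188 0.323]
wrist (250, 234) [0.585 0.203 0.287] 0.1466757
wrist (266, 234) [0.592 0.199 0.286] 0.14765675
wrist (250, 245) [0.585 0.202 0.299] 0.13526958
wrist (266, 250) [0.592 0.199 0.305] 0.12993929
wrist (250, 255) [0.585 0.202 0.308] 0.12668152
wrist cam2 pos [0.5969067  0.27254823 0.40795062]
cam pos now [0.617 0.259 0.421]
wrist (250, 234) [0.586 0.203 0.286]
wrist (266, 234) [0.594 0.199 0.287]
wrist (250, 245) [0.586 0.203 0.299]
wrist (266, 250) [0.593 0.199 0.304]
4.2833 [0.58356673 0.19115069 0.24521507]
```

The actual fingertips sit about 37 mm higher than the reported TCP in both cameras, so the first grasp closed above the card, which still stands untouched. I'll reopen narrowly and descend further.

Request:
{"method": "apply_moves", "body": {
  "deltas": [
    {"travel": [0,-1.5,0],"twist": [0,0,0]},
    {"travel": [0,0,20],"twist": [0,0,0]},
    {"travel": [0,0,41],"twist": [0,0,0]},
    {"travel": [0,0,40],"twist": [0,0,0]},
    {"travel": [0,0,35],"twist": [0,0,0]}
  ],
  "grip": 0.28
}}

```text
time: 4.7
tool_pos: [0.5803, 0.1915, 0.1053]
orientation: [-2.656, -1.676, 0.006]
ft_force: [-0.1, 0.3, -0.2]
opening: 0.024
grasp_force: 0.0
```

Request:
{"method": "apply_moves", "body": {
  "deltas": [
    {"travel": [0,0,15],"twist": [0,0,0]},
    {"travel": [0,0,10],"twist": [0,0,0]},
    {"travel": [0,0,10],"twist": [0,0,0]},
    {"travel": [0,0,10],"twist": [0,0,0]}
  ]
}}

```text
time: 5.03
tool_pos: [0.5829, 0.1919, 0.0633]
orientation: [2.657, 1.677, 0.001]
ft_force: [-0.4, 0.2, 0.3]
opening: 0.0236
grasp_force: 0.0
```

Run:
```python
from h import *
s=get_state(); print(s["time"],s["tool_pos"],yaw(),s["opening"],s["ft_force"])
c=camera("wrist"); save(c,"g"); w=cloud(c); k=(w[...,2]>.04)&(w[...,2]<.2); 
for px in((210,240),(230,240),(290,240),(300,240)): print(px,w[px[1],px[0]].round(3))
```

```text
5.0333 [0.58286813 0.19192524 0.06334638] -25.48860213200513 0.02362503774233194 [-0.40257697  0.20244693  0.33572971]
(210, 240) [0.523 0.172 0.002]
(230, 240) [0.575 0.208 0.109]
(290, 240) [0.603 0.194 0.109]
(300, 240) [0.607 0.188 0.102]
```

View pics/g.png

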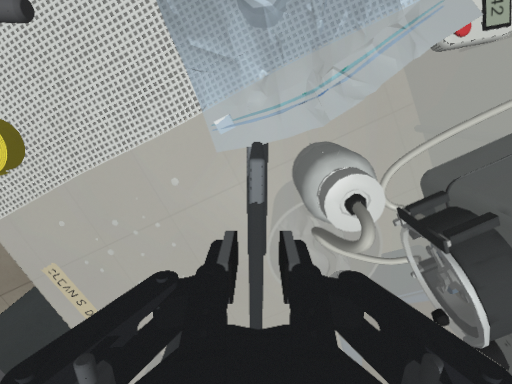

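The fingers straddle the plate at about (258,250), with the tips just at its top edge and clear of the bottle. I'll go 24 mm further down and close.

Request:
{"method": "apply_moves", "body": {
  "deltas": [
    {"travel": [0,0,8],"twist": [0,0,0]},
    {"travel": [0,0,8],"twist": [0,0,0]},
    {"travel": [0,0,8],"twist": [0,0,0]},
    {"travel": [0,0,0],"twist": [0,0,0]}
  ]
}}

```text
time: 5.42
tool_pos: [0.5814, 0.1917, 0.0384]
orientation: [-2.656, -1.676, 0.003]
ft_force: [-0.2, 0.1, -0.1]
opening: 0.0233
grasp_force: 0.0
```

Request:
{"method": "apply_moves", "body": {
  "deltas": [
    {"travel": [0,0,0],"twist": [0,0,0]},
    {"travel": [0,0,0],"twist": [0,0,0]},
    {"travel": [0,0,0],"twist": [0,0,0]},
    {"travel": [0,0,0],"twist": [0,0,0]},
    {"travel": [0,0,0],"twist": [0,0,0]}
  ],
  "grip": 0,
  "newtons": 70
}}

```text
time: 5.83
tool_pos: [0.5826, 0.1919, 0.0401]
orientation: [-2.657, -1.677, -0.001]
ft_force: [0.5, 0.4, -1.8]
opening: 0.0074
grasp_force: 68.4
```

Request:
{"method": "apply_moves", "body": {
  "deltas": [
    {"travel": [0,0,-10],"twist": [0,0,0]},
    {"travel": [0,0,-25],"twist": [0,0,0]},
    {"travel": [0,0,-40],"twist": [0,0,0]},
    {"travel": [0,0,-40],"twist": [0,0,0]},
    {"travel": [0,0,-40],"twist": [0,0,0]}
  ]
}}

```text
time: 6.25
tool_pos: [0.5822, 0.1914, 0.1972]
orientation: [2.657, 1.676, 0.0]
ft_force: [1.3, 0.5, -0.9]
opening: 0.0075
grasp_force: 68.4
```

Run:
```python
from h import *
s=get_state(); print(s["time"],s["tool_pos"],yaw(),s["opening"],s["ft_force"],s["grasp_force"])
print("leg1"); plan((.52,-.05,.315),5,10)
```

```text
6.25 [0.58215789 0.19144366 0.19723551] -25.511485057374365 0.007543132736291068 [ 1.29776178  0.48665054 -0.91195319] 68.42700362205505
leg1
[-24.5, 4.8, -11.8] [0.0, 0.0, -3.05]
[-24.7, 3.5, -11.8] [0.0, 0.0, -3.05]
[-24.8, 2.2, -11.8] [0.0, 0.0, -3.05]
[-24.9, 0.8, -11.8] [0.0, 0.0, -3.05]
[-24.9, -0.5, -11.8] [0.0, 0.0, -3.05]
[-24.9, -1.8, -11.8] [0.0, 0.0, -3.05]
[-24.7, -3.1, -11.8] [0.0, 0.0, -3.05]
[-24.5, -4.5, -11.8] [0.0, 0.0, -3.05]
[-24.3, -5.7, -11.8] [0.0, 0.0, -3.05]
[-23.9, -7.0, -11.8] [0.0, 0.0, -3.05]
```

Request:
{"method": "apply_moves", "body": {
  "deltas": [
    {"travel": [-24.5,4.8,-12],"twist": [0,0,-3]},
    {"travel": [-24.7,3.5,-12],"twist": [0,0,-3]},
    {"travel": [-24.8,2.2,-12],"twist": [0,0,-3]},
    {"travel": [-24.9,0.8,-12],"twist": [0,0,-3]},
    {"travel": [-24.9,-0.5,-12],"twist": [0,0,-3]}
  ]
}}

```text
time: 6.67
tool_pos: [0.5507, 0.0697, 0.2563]
orientation: [2.413, 2.012, 0.002]
ft_force: [0.2, -0.8, -0.9]
opening: 0.0072
grasp_force: 68.6
```

Request:
{"method": "apply_moves", "body": {
  "deltas": [
    {"travel": [-24.9,-1.8,-12],"twist": [0,0,-3]},
    {"travel": [-24.7,-3.1,-12],"twist": [0,0,-3]},
    {"travel": [-24.5,-4.5,-12],"twist": [0,0,-3]},
    {"travel": [-24.3,-5.7,-12],"twist": [0,0,-3]},
    {"travel": [-23.9,-7,-12],"twist": [0,0,-3]}
  ]
}}

```text
time: 7.08
tool_pos: [0.5188, -0.051, 0.3162]
orientation: [2.13, 2.309, 0.002]
ft_force: [0.1, -0.5, -0.4]
opening: 0.0073
grasp_force: 68.6
```

Run:
```python
from h import *
s=get_state(); print(s["time"],s["tool_pos"],yaw(),s["opening"],s["ft_force"],s["grasp_force"],s["q"].round(2))
c=camera("wrist"); np.savez("/tmp/w4.npz",**{k:c[k] for k in("pixels","range_z","mtx","k1","view")}); w=cloud(c); save(c,"h")
for q,z in(("card_spot",.166),("sorter",0),("beaker_mouth",.112)):
    for r in spotter.spot_point(q,c)[:2]: print(q,np.round(r["pixel"]),round(r["score"],2),world(c,r["pixel"],z=z).round(3))
d=camera("top")
for q,z in(("card_spot",.166),("sorter",0)):
    for r in spotter.spot_point(q,d)[:2]: print("top",q,np.round(r["pixel"]),round(r["score"],2),world(d,r["pixel"],z=z).round(3))
plan((.503,-.223,.30),23.7,9)
```

```text
7.0833 [ 0.51878166 -0.05095134  0.31623394] 4.623104387523199 0.007332011868293124 [ 0.08995741 -0.46933054 -0.4467799 ] 68.60304236412048 [-0.53  0.11  0.61  1.68 -0.06  1.37  0.16]
sorter [230. 222.] 0.63 [ 0.475 -0.191  0.   ]
beaker_mouth [195. 223.] 0.57 [ 0.432 -0.146  0.112]
[-19.3, -3.4, 1.6] [-0.0, -0.0, -2.12]
[-19.1, -4.1, 1.6] [-0.0, -0.0, -2.12]
[-19.0, -4.8, 1.6] [-0.0, -0.0, -2.12]
[-18.8, -5.5, 1.6] [-0.0, -0.0, -2.12]
[-18.5, -6.2, 1.6] [-0.0, -0.0, -2.12]
[-18.3, -6.9, 1.6] [-0.0, -0.0, -2.12]
[-18.0, -7.5, 1.6] [-0.0, -0.0, -2.12]
[-17.7, -8.2, 1.6] [-0.0, -0.0, -2.12]
[-17.4, -8.9, 1.6] [-0.0, -0.0, -2.12]
```

View pics/h.png

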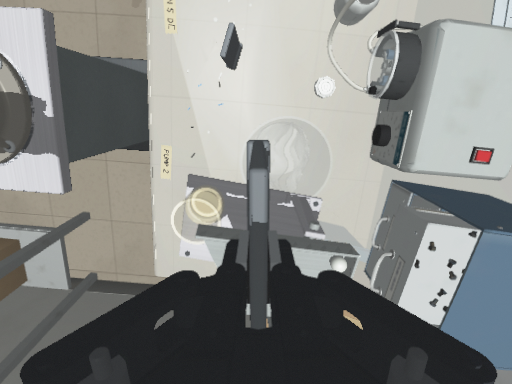

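The card hangs straight in the grip, and the sorter origin reads (0.475,-0.191), as before. Moving above the card spot.

Request:
{"method": "apply_moves", "body": {
  "deltas": [
    {"travel": [-19.3,-3.4,1.6],"twist": [0,0,-2.1]},
    {"travel": [-19.1,-4.1,1.6],"twist": [0,0,-2.1]},
    {"travel": [-19,-4.8,1.6],"twist": [0,0,-2.1]},
    {"travel": [-18.8,-5.5,1.6],"twist": [0,0,-2.1]},
    {"travel": [-18.5,-6.2,1.6],"twist": [0,0,-2.1]}
  ]
}}

```text
time: 7.85
tool_pos: [0.5102, -0.1461, 0.306]
orientation: [-1.906, -2.496, 0.001]
ft_force: [0.0, 0.7, -0.8]
opening: 0.0074
grasp_force: 68.6
```

Request:
{"method": "apply_moves", "body": {
  "deltas": [
    {"travel": [-18.3,-6.9,1.6],"twist": [0,0,-2.1]},
    {"travel": [-18,-7.5,1.6],"twist": [0,0,-2.1]},
    {"travel": [-17.7,-8.2,1.6],"twist": [0,0,-2.1]},
    {"travel": [-17.4,-8.9,1.6],"twist": [0,0,-2.1]},
    {"travel": [0,0,0],"twist": [0,0,0]}
  ]
}}

```text
time: 8.27
tool_pos: [0.5011, -0.2281, 0.2996]
orientation: [-1.729, -2.622, 0.006]
ft_force: [-0.8, -0.2, -1.4]
opening: 0.0073
grasp_force: 68.6
```

Run:
```python
from h import *
s=get_state(); print(s["time"],s["tool_pos"],yaw(),s["ft_force"],s["grasp_force"])
c=camera("scene"); w=cloud(c); np.savez("/tmp/s5.npz",**{k:c[k] for k in("pixels","range_z","mtx","k1","view")})
for q,z in(("card_spot",.166),("sorter",0),("long_card",.261)):
    for r in spotter.spot_point(q,c)[:2]: print("scene",q,np.round(r["pixel"]),round(r["score"],2),world(c,r["pixel"],z=z).round(3))
# held card: points in z .25-.36 near
t=s["tool_pos"]; k=(np.hypot(w[...,0]-t[0],w[...,1]-t[1])<.075)&(w[...,2]>.25)&(w[...,2]<.33); P=w[k]
print("card",len(P),line(P),P.min(0).round(3),P.mean(0).round(3)); 
k=(np.hypot(w[...,0]-t[0],w[...,1]-t[1])<.075)&(w[...,2]>.22); print("low z",np.sort(w[k][:,2])[:20].round(3))
A=c["pixels"][60:300,220:470]; cv2.imwrite("pics/i.png",cv2.resize(A,None,fx=2.4,fy=2.4)[...,::-1])
plan((.503,-.223,.225),23.7,4)
```

```text
8.2667 [ 0.50106517 -0.22806483  0.29958489] 23.201847583755082 [-0.84964658 -0.19634139 -1.3666865 ] 68.55818152427673
scene card_spot [338. 218.] 0.91 [ 0.506 -0.222  0.166]
scene sorter [313. 268.] 0.72 [ 0.475 -0.196  0.   ]
scene long_card [347. 189.] 0.83 [ 0.498 -0.228  0.261]
card 1977 (array([ 0.4972, -0.2301], dtype=float32), 113.3) [ 0.471 -0.281  0.259] [ 0.497 -0.23   0.295]
low z [0.259 0.26  0.26  0.26  0.26  0.26  0.26  0.26  0.26  0.26  0.261 0.261
 0.261 0.261 0.261 0.261 0.261 0.261 0.261 0.261]
[-0.1, -0.1, 18.7] [-0.0, -0.02, -0.04]
[-0.1, -0.1, 18.7] [-0.0, -0.02, -0.04]
[-0.1, -0.1, 18.7] [-0.0, -0.02, -0.04]
[-0.1, -0.1, 18.7] [-0.0, -0.02, -0.04]
```

View pics/i.png

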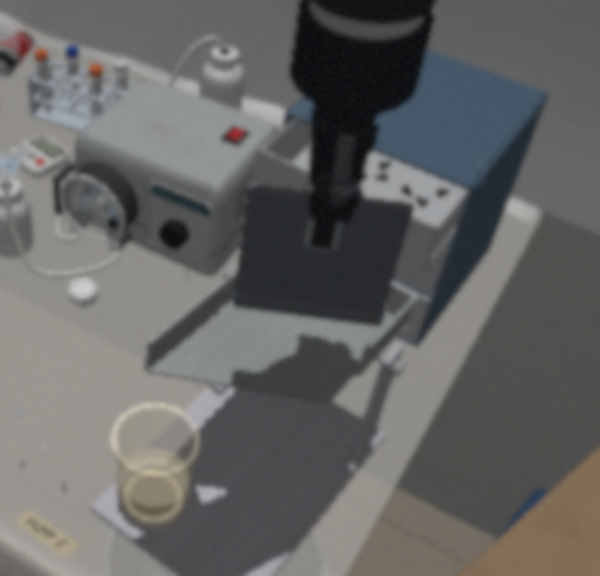

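The card hangs level and parallel to the lip, its foot at about (310,315) in the crop. The network puts the spot a few mm further into the pan, so I'll shift before lowering.

Run:
```python
from h import *
s=get_state(); print(s["time"],s["tool_pos"],yaw(),s["ft_force"])
c=camera("scene"); w=cloud(c); t=s["tool_pos"]
k=(np.hypot(w[...,0]-t[0],w[...,1]-t[1])<.075)&(w[...,2]>.275)&(w[...,2]<.335); P=w[k]
print("plate",len(P),line(P),cv2.minAreaRect((P[:,:2]*1000).astype(np.float32)))
plan((.506,-.220,.225),23.7,4)
```

```text
8.4667 [ 0.50314967 -0.22249067  0.2999124 ] 23.549002482659784 [-0.03310052 -0.59187538 -1.04480699]
plate 1621 (array([ 0.4995, -0.2243], dtype=float32), 113.6) ((497.389404296875, -225.24960327148438), (10.664003372192383, 109.52963256835938), 23.654834747314453)
[0.3, 0.9, 18.8] [0.0, -0.01, -0.03]
[0.3, 0.9, 18.8] [0.0, -0.01, -0.03]
[0.3, 0.9, 18.8] [0.0, -0.01, -0.03]
[0.3, 0.9, 18.8] [0.0, -0.01, -0.03]
```

Request:
{"method": "apply_moves", "body": {
  "deltas": [
    {"travel": [0.3,0.9,19],"twist": [0,0,0]},
    {"travel": [0.3,0.9,19],"twist": [0,0,0]},
    {"travel": [0.3,0.9,19],"twist": [0,0,0]},
    {"travel": [0.3,0.9,18],"twist": [0,0,0]},
    {"travel": [0,0,5],"twist": [0,0,0]}
  ]
}}

```text
time: 8.93
tool_pos: [0.5043, -0.2192, 0.2175]
orientation: [-1.718, -2.624, 0.001]
ft_force: [0.2, 1.1, -2.0]
opening: 0.0072
grasp_force: 68.5
```

Request:
{"method": "apply_moves", "body": {
  "deltas": [
    {"travel": [0,0,5],"twist": [0,0,0]},
    {"travel": [0,0,5],"twist": [0,0,0]},
    {"travel": [0,0,3],"twist": [0,0,0]},
    {"travel": [0,0,0],"twist": [0,0,0]}
  ]
}}

```text
time: 9.27
tool_pos: [0.5058, -0.2218, 0.2078]
orientation: [1.724, 2.625, 0.001]
ft_force: [-0.6, 0.0, 0.7]
opening: 0.0071
grasp_force: 68.8
```

Run:
```python
from h import *
s=get_state(); print(s["time"],s["tool_pos"],yaw(),s["ft_force"],s["grasp_force"])
c=camera("scene"); w=cloud(c); t=s["tool_pos"]
for q,z in(("card_spot",.166),("long_card",.168)):
    for r in spotter.spot_point(q,c)[:2]: print("scene",q,np.round(r["pixel"]),round(r["score"],2),world(c,r["pixel"],z=z).round(3))
d=camera("top")
A=c["pixels"][110:300,230:430]; B=d["pixels"][90:280,230:430]; cv2.imwrite("pics/j.png",cv2.resize(np.hstack([A,B]),None,fx=2,fy=2,interpolation=2)[...,::-1])
```

```text
9.2667 [ 0.50578747 -0.22177454  0.20781095] 23.42267263092826 [-0.56395526  0.0128641   0.73788511] 68.79250288009644
scene card_spot [340. 219.] 0.95 [ 0.505 -0.227  0.166]
```

View pics/j.png

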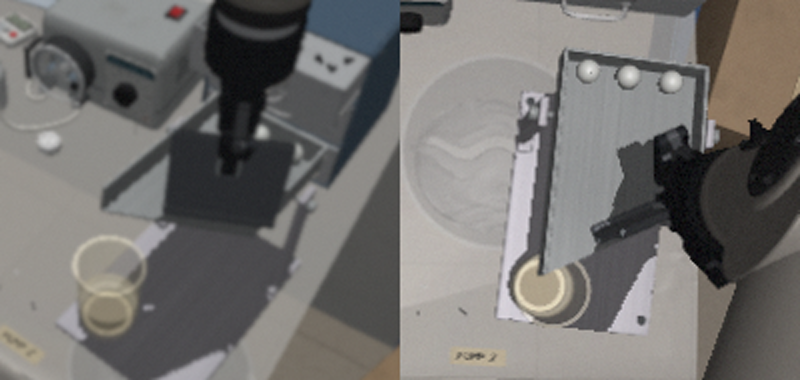

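The card stands just above the floor along the lip, with the gap at the beaker corner (scene crop about (135,208)). Pressing now.

Request:
{"method": "apply_moves", "body": {
  "deltas": [
    {"travel": [0,0,4],"twist": [0,0,0]},
    {"travel": [0,0,4],"twist": [0,0,0]},
    {"travel": [0,0,4],"twist": [0,0,0]},
    {"travel": [0,0,3],"twist": [0,0,0]},
    {"travel": [0,0,3],"twist": [0,0,0]}
  ]
}}

```text
time: 9.88
tool_pos: [0.5055, -0.2219, 0.1894]
orientation: [1.724, 2.626, 0.0]
ft_force: [-1.2, 1.3, 4.3]
opening: 0.0074
grasp_force: 69.4
```

Request:
{"method": "apply_moves", "body": {
  "deltas": [
    {"travel": [0,0,3],"twist": [0,0,0]},
    {"travel": [0,0,3],"twist": [0,0,0]},
    {"travel": [0,0,0],"twist": [0,0,0]}
  ]
}}

```text
time: 10.13
tool_pos: [0.5061, -0.222, 0.184]
orientation: [1.723, 2.625, 0.001]
ft_force: [-1.2, 1.4, 6.4]
opening: 0.0075
grasp_force: 70.0
```

```bash
cat >> h.py <<'E'
def tilt(w):
    O=np.array([.476,-.1915]); a=np.radians(-6.3); ex=np.array([np.cos(a),np.sin(a)]); ey=np.array([-ex[1],ex[0]])
    d=w[...,:2]-O; X=d@ex; Y=d@ey
    k=(X>.07)&(X<.14)&(Y>0)&(Y<.055)&(w[...,2]>.12)&(w[...,2]<.2); P=w[k]; 
    if k.sum()<20: return None
    p=np.polyfit(X[k],P[:,2],1); return int(k.sum()),round(.1+np.arctan(p[0]),3)
E
python3 - <<'E'
from h import *
s=get_state(); print(s["time"],s["tool_pos"],yaw(),s["ft_force"],s["ft_torque"],s["grasp_force"])
for n in("scene","top"):
    c=camera(n); print(n,"tilt",tilt(cloud(c)))
    for q in("ball0_center",):
        for r in spotter.spot_point(q,c)[:4]: print(n,q,np.round(r["pixel"]),round(r["score"],2),world(c,r["pixel"]).round(3))
E
```

```text
10.1333 [ 0.50606933 -0.22200363  0.18395268] 23.42981334794887 [-1.15340692  1.44517927  6.42187114] [ 0.39096047  0.15721508 -0.02119275] 69.96402382850647
scene tilt (112, np.float64(-0.23))
top tilt (1074, np.float64(0.343))
```

Request:
{"method": "apply_moves", "body": {
  "deltas": [
    {"travel": [0,0,1],"twist": [0,0,0]},
    {"travel": [0,0,0],"twist": [0,0,0]},
    {"travel": [0,0,0],"twist": [0,0,0]},
    {"travel": [0,0,0],"twist": [0,0,0]},
    {"travel": [0,0,0],"twist": [0,0,0]}
  ]
}}

```text
time: 10.75
tool_pos: [0.5047, -0.2229, 0.1832]
orientation: [-1.726, -2.625, 0.001]
ft_force: [-4.0, 1.7, 9.2]
opening: 0.0071
grasp_force: 70.4
```

Request:
{"method": "apply_moves", "body": {
  "deltas": [
    {"travel": [0,0,0],"twist": [0,0,0]},
    {"travel": [0,0,0],"twist": [0,0,0]},
    {"travel": [0,0,0],"twist": [0,0,0]},
    {"travel": [0,0,0],"twist": [0,0,0]},
    {"travel": [0,0,0],"twist": [0,0,0]}
  ]
}}

```text
time: 11.17
tool_pos: [0.5048, -0.2229, 0.1833]
orientation: [1.726, 2.625, -0.001]
ft_force: [-4.2, 1.4, 9.4]
opening: 0.0068
grasp_force: 70.4
```

Run:
```python
from h import *
s=get_state(); print(s["time"],s["tool_pos"],yaw(),s["ft_force"])
ims=[]
for n in("scene","top"):
    c=camera(n); print(n,"tilt",tilt(cloud(c))); ims.append(c["pixels"])
    for q in("ball0_center",):
        for r in spotter.spot_point(q,c)[:4]: print(n,q,np.round(r["pixel"]),round(r["score"],2),world(c,r["pixel"]).round(3))
A=ims[0][110:300,230:430]; B=ims[1][90:280,230:430]; cv2.imwrite("pics/k.png",cv2.resize(np.hstack([A,B]),None,fx=2,fy=2,interpolation=2)[...,::-1])
```

```text
11.1667 [ 0.5047943  -0.22289419  0.18325534] 23.363625444866965 [-4.16055168  1.43213333  9.41153771]
scene tilt (121, np.float64(0.344))
top tilt (1085, np.float64(0.352))
```

View pics/k.png

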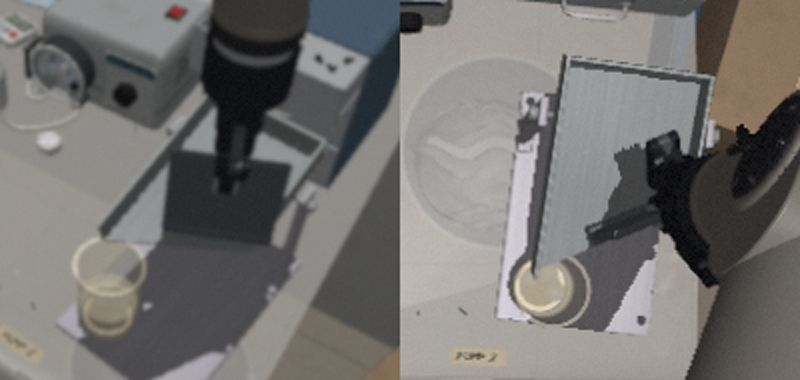

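The rear of the pan is now empty and the tilt reads 0.34-0.35. I've used up my picture views, so from here I'll check numerically for balls in the beaker or behind the card.

Request:
{"method": "apply_moves", "body": {
  "deltas": [
    {"travel": [0,0,0],"twist": [0,0,0]},
    {"travel": [0,0,0],"twist": [0,0,0]},
    {"travel": [0,0,0],"twist": [0,0,0]},
    {"travel": [0,0,0],"twist": [0,0,0]},
    {"travel": [0,0,0],"twist": [0,0,0]}
  ]
}}

```text
time: 11.78
tool_pos: [0.5047, -0.2229, 0.1832]
orientation: [-1.726, -2.625, 0.001]
ft_force: [-4.0, 1.8, 9.3]
opening: 0.0072
grasp_force: 70.4
```

```bash
cat >> h.py <<'E'
def beaker(c):
    w=cloud(c); k=(np.hypot(w[...,0]-.431,w[...,1]+.1443)<.029)&(w[...,2]<.09)
    return int(k.sum()),np.histogram(w[k][:,2],bins=[-.02,.005,.015,.025,.035,.05,.07,.09])[0].tolist(), c["pixels"][k].mean(0).round()
def white(c):
    p=c["pixels"].astype(int); w=cloud(c); k=(p.min(-1)>170)&(p.max(-1)-p.min(-1)<25)&(w[...,0]>.38)&(w[...,0]<.68)&(w[...,1]<-.08)&(w[...,1]>-.36)&(w[...,2]>.03)&(w[...,2]<.2)
    m,lab,st,cen=cv2.connectedComponentsWithStats(k.astype(np.uint8))
    return [(cen[i].round().tolist(),int(st[i,4]),np.nanmedian(w[lab==i],0).round(3).tolist()) for i in range(1,m) if st[i,4]>8]
E
python3 - <<'E'
from h import *
old=dict(np.load("/tmp/top.npz")); print("before top",beaker(old),white(old))
for n in("top","scene","wrist"):
    c=camera(n); print(n,beaker(c),white(c))
    for q in("ball0_center",):
        for r in spotter.boxes_of(q,c)[:4]: print("  ",np.round(r["pixel"]),round(r["score"],2),world(c,r["pixel"]).round(3))
E
```

```text
before top (503, [0, 0, 0, 0, 389, 114, 0], array([172., 161., 140.])) [([324.0, 124.0], 32, [0.637, -0.168, 0.174]), ([345.0, 127.0], 32, [0.634, -0.207, 0.173]), ([366.0, 130.0], 32, [0.629, -0.247, 0.174]), ([319.0, 239.0], 99, [0.418, -0.174, 0.111]), ([296.0, 249.0], 22, [0.402, -0.123, 0.11])]
top (516, [0, 0, 0, 0, 385, 131, 0], array([179., 170., 151.])) [([301.0, 145.0], 27, [0.599, -0.125, 0.168]), ([385.0, 157.0], 19, [0.579, -0.285, 0.168]), ([292.0, 247.0], 11, [0.406, -0.117, 0.109])]
scene (515, [0, 0, 0, 0, 103, 27, 0], array([96., 93., 86.])) [([267.0, 241.0], 12, [0.413, -0.113, 0.111])]
wrist (2340, [0, 0, 0, 0, 986, 1354, 0], array([221., 218., 196.])) [([340.0, 172.0], 25577, [0.566, -0.167, 0.153]), ([218.0, 53.0], 542, [0.416, -0.118, 0.052]), ([217.0, 96.0], 165, [0.429, -0.158, 0.05]), ([437.0, 144.0], 439, [0.599, -0.125, 0.169])]
```

Run:
```python
from h import *
old=dict(np.load("/tmp/top.npz")); 
c=camera("top"); wr=camera("wrist")
for nm,d,st in(("old top",old,3),("new top",c,3),("wrist",wr,6)):
    w=cloud(d); k=(np.hypot(w[...,0]-.431,w[...,1]+.1443)<.03)&(w[...,2]<.09)
    r,cc=np.where(k); print(nm,r.min(),r.max(),cc.min(),cc.max())
    Z=np.where(k,w[...,2]*1000,np.nan)[r.min():r.max()+1:st,cc.min():cc.max()+1:st]
    for row in Z: print(" ".join("  ." if np.isnan(x) else f"{x:3.0f}" for x in row))
w=cloud(wr); h=None
O=np.array([.476,-.1915]); a=np.radians(-6.3); ex=np.array([np.cos(a),np.sin(a)]); ey=np.array([-ex[1],ex[0]])
d=w[...,:2]-O; X=d@ex; Y=d@ey; z=w[...,2]
k=(X>.0)&(X<.15)&(abs(Y)<.062)&(z>.1)&(z<.2)
m=(X>.07)&(X<.14)&(Y>0)&(Y<.055)&(z>.12)&(z<.2); p=np.polyfit(X[m],z[m],1); print("tilt wrist",.1+np.arctan(p[0]))
res=z-np.polyval(p,X); b=k&(res>.006)&(res<.03); n,lab,st,cen=cv2.connectedComponentsWithStats(b.astype(np.uint8))
for i in range(1,n):
    if st[i,4]>40: print(st[i].tolist(),np.median(X[lab==i]).round(3),np.median(Y[lab==i]).round(3),res[lab==i].max().round(3),wr["pixels"][lab==i].mean(0).round())
```

```text
old top 220 247 289 315
  .   .   .  51   .   .   .   .   .
  .   .  48  48   .   .   .  48   .
  .  50  49   .   .  48  52  49  50
  .  44  46  53  49  52  48  49  47
 48  51  50  50  49  48  49  49  48
 47  51  51  48  48  51  49  46  46
  .  48  50  48  49  52  49  48  49
  .  52  49  51  48  47  48  46   .
  .   .  48  49  50  50  49  53   .
  .   .   .   .  49   .   .   .   .
new top 221 247 289 315
  .   .   .   .   .   .  49   .   .
  .   .   .   .  49  43  47  51   .
  .  49  48   .  49  48  51  50  48
  .  47  47  49  47  53  49  52  47
 51  49  53  49  49  50  46  46  46
 51  48  48  52  48  50  48  49  46
  .  50  49  45  48  49  50  51  48
  .  47  52  50  48  50  51  49   .
  .   .  53  50  49  48  48   .   .
wrist 53 113 195 244
  .   .   .   .   .   .   .   .   .
  .   .  50  50  49  49   .  51   .
  .  50  52  51  50  50  51  51  51
  .  49  49  50  51  51  49  51  51
  .  50  52  50  50  50  51  49  51
  .  50  48  51  47  50  49  51  50
  .  51  49  51  51  50  50  50  52
  .  49  50  49  50  49  50  49  50
  .   .  49  50  50  49  52  51  50
  .   .   .  49  50  51  50  51   .
  .   .   .   .   .  51   .   .   .
tilt wrist 0.3505584755578355
[247, 140, 24, 91, 433] 0.014 0.007 0.03 [80. 84. 86.]
[269, 176, 1, 53, 53] 0.037 -0.019 0.019 [77. 80. 81.]
```

Run:
```python
from h import *
old=dict(np.load("/tmp/top.npz")); c=camera("top"); wr=camera("wrist")
def show(d,r0,r1,c0,c1,st):
    g=cv2.blur(d["pixels"],(st,st)).astype(int); s=g[...,2]  # blue channel: white vs amber
    for r in range(r0,r1,st): print(" ".join(f"{s[r,q]:3d}" for q in range(c0,c1,st)))
print("old");show(old,218,252,286,320,3); print("new");show(c,218,252,286,320,3)
print("wrist");show(wr,40,130,180,262,5)
sc=camera("scene"); so=dict(np.load("/tmp/scene.npz")); D=np.abs(sc["pixels"].astype(int)-so["pixels"]).sum(-1)
print("scene beaker diff",D[230:285,262:305].mean(), D[300:330,100:150].mean())
for q in ("ball0_center","ball1_center"):
    for d in(wr,sc,c):
        print(q,[(np.round(r["pixel"]).tolist(),round(r["score"],2)) for r in spotter.spot_point(q,d)[:4]])
```

```text
old
198 155  85  90 111  83 143 147 146 149 145 148
178  82 105 162 149  80 149 146 147 135 131 185
106 101 165 142 112  88 142 152 142 108  94 159
 83 149 138 130 112 106 130 140 165 131  91 130
 93 160 128 130 129 129 130 131 164 139 102 118
101 160 127 129 129 128 130 131 163 138 107 122
 95 164 130 128 129 129 130 133 166 136 106 135
112 157 149 128 128 129 130 153 154 130 117 137
182 128 162 160 144 144 158 158 132 114 129 137
198 178 137 137 152 152 138 125 121 136 137 157
186 197 191 168 131 128 125 128 132 135 158 189
146 148 161 156 176 157 140 149 156 184 194 186
new
211 165  92  78 105 143 145 148 144 136 129  95
190  88 113 118 111 147 146 146 122  90 110 124
113 106 167 106 131 147 151 152 147 114  88 110
 89 148 153 130 140 149 152 152 174 140  95  86
100 168 150 150 142 142 147 146 174 148 111  87
110 171 142 144 139 139 147 151 153 144 114  85
102 175 139 138 138 139 148 153 151 143 106  85
120 167 158 137 138 137 144 155 149 138  94  85
195 138 174 171 153 153 169 170 139 110  85  83
211 190 146 145 163 163 148 133 110  86  84 106
199 211 204 152 103 105 101  87  81 
[... 727 characters left out ...]
93 189 188 188 191
120 112 112 138 180 217 196 198 195 185 189 196 193 189 190 189 187
143 112 112 124 177 202 197 201 199 193 198 201 198 193 192 191 190
174 121 115 114 155 185 195 197 197 192 197 199 197 190 189 191 192
172 165 118 116 123 169 183 195 199 196 198 195 193 188 189 188 189
119 157 163 121 117 124 162 187 209 218 218 204 177 185 186 189 189
117 116 148 172 142 120 119 131 149 154 156 171 177 176 186 186 186
115 116 117 128 160 179 167 162 164 174 178 150 121 171 187 186 186
116 116 115 117 118 119 133 140 142 133 122 119 118 174 188 187 187
scene beaker diff 42.34968287526427 92.33
ball0_center []
ball0_center []
ball0_center []
ball1_center []
ball1_center []
ball1_center []
```

In the beaker, three bright round patches show below its level filling, where the interior was uniform before. That fits three balls. I'll raise slowly and check that the pan is empty.

Request:
{"method": "apply_moves", "body": {
  "deltas": [
    {"travel": [0,0,-4],"twist": [0,0,0]},
    {"travel": [0,0,-4],"twist": [0,0,0]},
    {"travel": [0,0,-4],"twist": [0,0,0]},
    {"travel": [0,0,-4],"twist": [0,0,0]},
    {"travel": [0,0,-4],"twist": [0,0,0]}
  ]
}}

```text
time: 13.05
tool_pos: [0.5056, -0.222, 0.2025]
orientation: [1.724, 2.625, 0.0]
ft_force: [-0.2, -0.8, 0.7]
opening: 0.0072
grasp_force: 68.9
```

Request:
{"method": "apply_moves", "body": {
  "deltas": [
    {"travel": [0,0,-4],"twist": [0,0,0]},
    {"travel": [0,0,-5],"twist": [0,0,0]},
    {"travel": [0,0,-8],"twist": [0,0,0]},
    {"travel": [0,0,-15],"twist": [0,0,0]},
    {"travel": [0,0,-25],"twist": [0,0,0]}
  ]
}}

```text
time: 13.47
tool_pos: [0.5038, -0.2205, 0.258]
orientation: [-1.721, -2.622, 0.002]
ft_force: [1.0, -0.3, -0.4]
opening: 0.0072
grasp_force: 68.6
```

Request:
{"method": "apply_moves", "body": {
  "deltas": [
    {"travel": [0,0,-30],"twist": [0,0,0]},
    {"travel": [0,0,-20],"twist": [0,0,0]},
    {"travel": [0,0,0],"twist": [0,0,0]}
  ]
}}

```text
time: 13.72
tool_pos: [0.5078, -0.2229, 0.3143]
orientation: [1.72, 2.62, 0.005]
ft_force: [1.1, 0.4, -0.1]
opening: 0.0069
grasp_force: 68.7
```

Run:
```python
from h import *
s=get_state(); print(s["time"],s["tool_pos"],yaw(),s["ft_force"],s["opening"])
for n in("top","scene"):
    c=camera(n); w=cloud(c); print(n,tilt(w),white(c))
    for r in spotter.spot_point("ball0_center",c)[:4]: print("  ",np.round(r["pixel"]),round(r["score"],2),world(c,r["pixel"]).round(3))
    if n=="top":
        old=dict(np.load("/tmp/top.npz")); wo=cloud(old); k=(w[...,0]>.32)&(w[...,0]<.58)&(w[...,1]>-.06)&(w[...,1]<.3)
        d=np.abs(w[...,2]-wo[...,2])>.012; m,lab,st,cen=cv2.connectedComponentsWithStats((k&d).astype(np.uint8)); print("changed",[(st[i].tolist(),np.nanmedian(w[lab==i],0).round(3).tolist()) for i in range(1,m) if st[i,4]>15])
plan((.52,-.05,.30),5,9)
```

```text
13.7167 [ 0.50778232 -0.22291359  0.31428275] 23.434708575482585 [ 1.13782526  0.40405958 -0.12878585] 0.006874213349110767
top (1041, np.float64(-0.005)) [([301.0, 145.0], 26, [0.599, -0.125, 0.168]), ([295.0, 249.0], 26, [0.402, -0.123, 0.11])]
   [321. 211.] 0.21 [ 0.476 -0.163  0.169]
changed [([143, 163, 26, 12, 113], [0.569, 0.169, 0.0])]
scene (418, np.float64(-0.003)) [([299.0, 234.0], 9, [0.464, -0.159, 0.111]), ([267.0, 241.0], 13, [0.413, -0.113, 0.111])]
[16.8, 9.1, 0.9] [-0.01, -0.01, 2.05]
[17.1, 8.5, 0.9] [-0.01, -0.01, 2.05]
[17.4, 7.9, 0.9] [-0.01, -0.01, 2.05]
[17.7, 7.3, 0.9] [-0.01, -0.01, 2.05]
[17.9, 6.7, 0.9] [-0.01, -0.01, 2.05]
[18.1, 6.0, 0.9] [-0.01, -0.01, 2.05]
[18.3, 5.4, 0.9] [-0.01, -0.01, 2.05]
[18.5, 4.7, 0.9] [-0.01, -0.01, 2.05]
[18.7, 4.0, 0.9] [-0.01, -0.01, 2.05]
```

Run:
```python
from h import *
c=dict(np.load("/tmp/top.npz")); w=cloud(c); g=cv2.cvtColor(c["pixels"],cv2.COLOR_RGB2GRAY).astype(float)
for az in (65,95):
    a=np.radians(az); u=np.array([np.cos(a),np.sin(a)]); v=np.array([u[1],-u[0]])
    best=[]
    for x in np.arange(.44,.60,.01):
        for y in np.arange(-.02,.2,.01):
            d=w[...,:2]-[x,y]; k=(abs(d@u)<.065)&(abs(d@v)<.022)&(np.abs(w[...,2])<.3)
            best.append((g[k].std().round(2),np.ptp(w[k][:,2]).round(3),round(x,2),round(y,2)))
    best.sort(); print(az,best[:8])
for n in("top","scene"):
    c=camera(n); print(n,white(c)[:6],[(np.round(r["pixel"]).tolist(),round(r["score"],2)) for r in spotter.spot_point("ball0_center",c)[:4]])
```

```text
65 [(np.float64(2.08), np.float64(0.012), np.float64(0.47), np.float64(0.02)), (np.float64(2.15), np.float64(0.012), np.float64(0.47), np.float64(0.01)), (np.float64(2.26), np.float64(0.012), np.float64(0.48), np.float64(0.01)), (np.float64(2.3), np.float64(0.012), np.float64(0.47), np.float64(0.0)), (np.float64(2.33), np.float64(0.012), np.float64(0.47), np.float64(0.03)), (np.float64(2.34), np.float64(0.012), np.float64(0.48), np.float64(0.0)), (np.float64(2.34), np.float64(0.012), np.float64(0.48), np.float64(0.02)), (np.float64(2.38), np.float64(0.013), np.float64(0.54), np.float64(0.19))]
95 [(np.float64(2.11), np.float64(0.013), np.float64(0.52), np.float64(0.16)), (np.float64(2.13), np.float64(0.012), np.float64(0.53), np.float64(0.12)), (np.float64(2.13), np.float64(0.013), np.float64(0.52), np.float64(0.13)), (np.float64(2.13), np.float64(0.013), np.float64(0.52), np.float64(0.15)), (np.float64(2.14), np.float64(0.012), np.float64(0.53), np.float64(0.09)), (np.float64(2.14), np.float64(0.013), np.float64(0.52), np.float64(0.14)), (np.float64(2.15), np.float64(0.012), np.float64(0.53), np.float64(0.1)), (np.float64(2.15), np.float64(0.012), np.float64(0.53), np.float64(0.11))]
top [([301.0, 145.0], 27, [0.599, -0.125, 0.168]), ([295.0, 249.0], 25, [0.402, -0.123, 0.111])] []
scene [([299.0, 234.0], 11, [0.463, -0.159, 0.112]), ([267.0, 241.0], 12, [0.414, -0.113, 0.111])] []
```

Run:
```python
from h import *
print(get_state()["tool_pos"]); plan((.48,.01,.30),-25,10)
```

```text
[ 0.50475901 -0.22157893  0.30826091]
[22.2, 6.9, 0.8] [-0.01, -0.0, 4.84]
[22.7, 5.0, 0.8] [-0.01, -0.0, 4.84]
[23.1, 3.1, 0.8] [-0.01, -0.0, 4.84]
[23.3, 1.1, 0.8] [-0.01, -0.0, 4.84]
[23.3, -0.8, 0.8] [-0.01, -0.0, 4.84]
[23.1, -2.8, 0.8] [-0.01, -0.0, 4.84]
[22.8, -4.7, 0.8] [-0.01, -0.0, 4.84]
[22.3, -6.6, 0.8] [-0.01, -0.0, 4.84]
[21.7, -8.5, 0.8] [-0.01, -0.0, 4.84]
[20.9, -10.3, 0.8] [-0.01, -0.0, 4.84]
```

Request:
{"method": "apply_moves", "body": {
  "deltas": [
    {"travel": [22.2,6.9,0.8],"twist": [0,0,4.8]},
    {"travel": [22.7,5,0.8],"twist": [0,0,4.8]},
    {"travel": [23.1,3.1,0.8],"twist": [0,0,4.8]},
    {"travel": [23.3,1.1,0.8],"twist": [0,0,4.8]},
    {"travel": [23.3,-0.8,0.8],"twist": [0,0,4.8]}
  ]
}}

```text
time: 14.53
tool_pos: [0.4922, -0.1051, 0.3048]
orientation: [-2.237, -2.205, 0.001]
ft_force: [0.5, -0.4, -0.9]
opening: 0.0072
grasp_force: 68.5
```

Request:
{"method": "apply_moves", "body": {
  "deltas": [
    {"travel": [23.1,-2.8,0.8],"twist": [0,0,4.8]},
    {"travel": [22.8,-4.7,0.8],"twist": [0,0,4.8]},
    {"travel": [22.3,-6.6,0.8],"twist": [0,0,4.8]},
    {"travel": [21.7,-8.5,0.8],"twist": [0,0,4.8]},
    {"travel": [20.9,-10.3,0.8],"twist": [0,0,4.8]}
  ]
}}

```text
time: 14.95
tool_pos: [0.4793, 0.0105, 0.3009]
orientation: [-2.647, -1.692, 0.001]
ft_force: [1.1, 0.0, -1.4]
opening: 0.007
grasp_force: 68.5
```

Request:
{"method": "apply_moves", "body": {
  "deltas": [
    {"travel": [0,0,20],"twist": [0,0,0]},
    {"travel": [0,0,40],"twist": [0,0,0]},
    {"travel": [0,0,40],"twist": [0,0,0]},
    {"travel": [0,0,40],"twist": [0,0,0]},
    {"travel": [0,0,40],"twist": [0,0,0]}
  ]
}}

```text
time: 15.37
tool_pos: [0.4795, 0.0096, 0.1197]
orientation: [-2.643, -1.698, -0.001]
ft_force: [1.1, 0.9, -1.6]
opening: 0.0074
grasp_force: 68.6
```

Run:
```python
from h import *
c=camera("top")
s=get_state(); print(s["time"],s["tool_pos"],yaw(),s["ft_force"],s["opening"],np.degrees(R.from_rotvec(s["orientation"]).as_matrix()[:,2]).round(2))
c=camera("scene"); w=cloud(c); t=s["tool_pos"]; k=(np.hypot(w[...,0]-t[0],w[...,1]-t[1])<.07)&(w[...,2]>.025)&(w[...,2]<.3); print("low z",np.sort(w[k][:,2])[:15].round(3))
plan((.48,.01,.041),-25,5)
```

```text
15.4167 [0.47294296 0.00898973 0.11241097] -24.55916168206305 [-3.38344747  0.96444515 -5.74238747] 0.007221341160703092 [ -0.81  -0.21 -57.29]
low z [0.074 0.074 0.074 0.075 0.075 0.075 0.075 0.075 0.076 0.076 0.076 0.077
 0.077 0.077 0.077]
[0.9, 1.3, 14.9] [-0.13, 0.1, 0.08]
[0.8, 1.2, 14.9] [-0.13, 0.1, 0.08]
[0.8, 1.2, 14.9] [-0.13, 0.1, 0.08]
[0.8, 1.2, 14.9] [-0.13, 0.1, 0.08]
[0.8, 1.1, 14.9] [-0.13, 0.1, 0.08]
```

Request:
{"method": "apply_moves", "body": {
  "deltas": [
    {"travel": [0,0,0],"twist": [0,0,0]},
    {"travel": [0,0,25],"twist": [0,0,0]},
    {"travel": [0,0,25],"twist": [0,0,0]},
    {"travel": [0,0,15],"twist": [0,0,0]},
    {"travel": [0,0,5],"twist": [0,0,0]}
  ]
}}

```text
time: 15.88
tool_pos: [0.481, 0.0099, 0.0522]
orientation: [2.643, 1.698, 0.002]
ft_force: [0.4, -0.6, -0.8]
opening: 0.007
grasp_force: 68.7
```

Request:
{"method": "apply_moves", "body": {
  "deltas": [
    {"travel": [0,0,2],"twist": [0,0,0]},
    {"travel": [0,0,0],"twist": [0,0,0]},
    {"travel": [0,0,0],"twist": [0,0,0]}
  ]
}}

```text
time: 16.13
tool_pos: [0.4818, 0.0098, 0.0513]
orientation: [2.642, 1.697, 0.006]
ft_force: [-0.7, -0.7, -1.1]
opening: 0.0073
grasp_force: 68.7
```

Request:
{"method": "apply_moves", "body": {
  "deltas": [
    {"travel": [0,0,4],"twist": [0,0,0]},
    {"travel": [0,0,3],"twist": [0,0,0]},
    {"travel": [0,0,2],"twist": [0,0,0]},
    {"travel": [0,0,0],"twist": [0,0,0]},
    {"travel": [0,0,0],"twist": [0,0,0]}
  ]
}}

```text
time: 16.55
tool_pos: [0.4797, 0.0095, 0.0403]
orientation: [-2.643, -1.697, 0.0]
ft_force: [0.1, 0.2, -0.9]
opening: 0.0074
grasp_force: 68.7
```

Request:
{"method": "apply_moves", "body": {
  "deltas": [
    {"travel": [0,0,1.5],"twist": [0,0,0]},
    {"travel": [0,0,0],"twist": [0,0,0]},
    {"travel": [0,0,0],"twist": [0,0,0]}
  ]
}}

```text
time: 16.8
tool_pos: [0.4802, 0.0095, 0.0398]
orientation: [-2.643, -1.697, -0.001]
ft_force: [-2.0, -0.0, 7.3]
opening: 0.0069
grasp_force: 70.1
```

Run:
```python
from h import *
s=get_state(); print(s["time"],s["tool_pos"],s["ft_force"])
c=camera("scene"); w=cloud(c); t=s["tool_pos"]; k=(np.hypot(w[...,0]-t[0],w[...,1]-t[1])<.07)&(w[...,2]>.0)&(w[...,2]<.2)&(c["pixels"].max(-1)<90); print("low z",np.sort(w[k][:,2])[:15].round(3)); 
k=(np.hypot(w[...,0]-t[0],w[...,1]-t[1])<.07)&(w[...,2]>.06)&(w[...,2]<.3);d=w[k][:,:2]-t[:2];u=d@[np.cos(np.radians(65)),np.sin(np.radians(65))]; m=abs(u)>.03; print("card top z",np.sort(w[k][m][:,2])[-12:].round(3))
```

```text
16.8 [0.48018187 0.0094984  0.03978333] [-1.95614218 -0.0330222   7.34572943]
low z [0.002 0.005 0.006 0.007 0.008 0.008 0.008 0.008 0.009 0.009 0.009 0.009
 0.009 0.009 0.009]
card top z [0.299 0.299 0.299 0.299 0.299 0.299 0.299 0.3   0.3   0.3   0.3   0.3  ]
```

Contact with the table reads 7 N. I'll release with a narrow opening, then retreat straight up.

Request:
{"method": "apply_moves", "body": {
  "deltas": [
    {"travel": [0,0,0],"twist": [0,0,0]},
    {"travel": [0,0,0],"twist": [0,0,0]},
    {"travel": [0,0,0],"twist": [0,0,0]},
    {"travel": [0,0,0],"twist": [0,0,0]}
  ],
  "grip": 0.4
}}

```text
time: 17.18
tool_pos: [0.4799, 0.0096, 0.0388]
orientation: [2.643, 1.698, 0.0]
ft_force: [-0.5, 0.4, -1.1]
opening: 0.0343
grasp_force: 0.0
```

Request:
{"method": "apply_moves", "body": {
  "deltas": [
    {"travel": [0,0,-8],"twist": [0,0,0]},
    {"travel": [0,0,-20],"twist": [0,0,0]},
    {"travel": [0,0,-30],"twist": [0,0,0]},
    {"travel": [0,0,-40],"twist": [0,0,0]},
    {"travel": [0,0,-40],"twist": [0,0,0]}
  ]
}}

```text
time: 17.6
tool_pos: [0.4789, 0.009, 0.1783]
orientation: [-2.644, -1.697, 0.003]
ft_force: [1.1, 1.2, -0.7]
opening: 0.034
grasp_force: 0.0
```

Request:
{"method": "apply_moves", "body": {
  "deltas": [
    {"travel": [0,0,-30],"twist": [0,0,0]},
    {"travel": [30,0,-20],"twist": [0,0,0]},
    {"travel": [40,0,0],"twist": [0,0,0]},
    {"travel": [40,0,0],"twist": [0,0,0]},
    {"travel": [0,0,0],"twist": [0,0,0]}
  ]
}}

```text
time: 18.02
tool_pos: [0.5277, 0.1194, 0.2277]
orientation: [-2.632, -1.711, -0.008]
ft_force: [-0.4, 1.2, -0.1]
opening: 0.0343
grasp_force: 0.0
```

Run:
```python
from h import *
s=get_state(); print(s["time"],s["tool_pos"],s["ft_force"],s["opening"])
old=dict(np.load("/tmp/top.npz"))
for n in("top","scene","wrist"):
    c=camera(n); w=cloud(c); print(n,"tilt",tilt(w),"white",white(c)[:8] if n!="wrist" else "")
    for nm,(x,y) in dict(long=(.48,.0095),short=(.463,.1045)).items():
        k=(np.hypot(w[...,0]-x,w[...,1]-y)<(.065 if nm=="long" else .035))&(w[...,2]>.09)&(w[...,2]<.118); P=w[k]
        if len(P)>5: print("  ",nm,len(P),cv2.minAreaRect((P[:,:2]*1000).astype(np.float32)),P[:,2].mean().round(3))
    print("  balls",[(np.round(r["pixel"]).tolist(),round(r["score"],2),world(c,r["pixel"]).round(3).tolist()) for r in spotter.boxes_of("ball0_center",c)[:4]])
    if n=="top":
        p=c["pixels"].astype(float)[...,2]/old["pixels"].astype(float)[...,2]
        print("blue ratio in beaker (ref pan/table %.2f)"%np.median(p[280:300,230:260]))
        for r in range(226,246,2): print(" ".join(f"{cv2.blur(p,(3,3))[r,q]:.2f}" for q in range(292,314,2)))
```

```text
18.0167 [0.52773857 0.11944598 0.22766299] [-0.36826538  1.17953448 -0.12866724] 0.03427297080186948
top tilt (1038, np.float64(-0.006)) white [([301.0, 145.0], 32, [0.598, -0.125, 0.168]), ([385.0, 156.0], 25, [0.581, -0.285, 0.168]), ([313.0, 241.0], 144, [0.409, -0.168, 0.11])]
   long 230 ((479.6725769042969, 7.969230651855469), (108.68785095214844, 8.008710861206055), 65.33540344238281) 0.109
   short 96 ((466.4229736328125, 105.66970825195312), (42.14849090576172, 8.004578590393066), 75.53067016601562) 0.108
  balls [([225.0, 205.0], 0.75, [0.486, 0.015, 0.108])]
blue ratio in beaker (ref pan/table 1.10)
1.10 1.17 1.17 1.15 1.13 1.13 1.14 1.13 1.04 1.08 1.09
1.17 1.20 1.19 1.18 1.15 1.16 1.19 1.18 1.11 1.10 1.10
1.20 1.20 1.19 1.17 1.13 1.14 1.16 1.16 1.13 1.09 1.09
1.18 1.18 1.16 1.12 1.11 1.12 1.15 1.17 1.15 1.01 1.05
1.12 1.13 1.12 1.11 1.11 1.13 1.17 1.18 1.16 0.95 1.00
1.10 1.10 1.10 1.11 1.09 1.12 1.17 1.19 1.12 0.94 1.02
1.10 1.10 1.11 1.10 1.09 1.11 1.16 1.16 1.00 0.96 1.08
1.09 1.11 1.11 1.09 1.09 1.10 1.10 1.08 1.01 1.06 1.10
1.10 1.10 1.09 1.09 1.09 1.10 1.10 1.10 1.10 1.10 1.10
1.11 1.11 1.09 1.09 1.10 1.10 1.11 1.10 1.11 1.10 1.09
scene tilt (549, np.float64(-0.002)) white []
   long 241 ((477.4460144042969, 7.2905731201171875), (110.89152526855469, 8.998838424682617), 65.36607360839844) 0.104
   short 98 ((464.65655517578125, 105.57884216308594), (41.62549591064453, 8.299247741699219), 75.60466766357422) 0.103
  balls []
wrist tilt None white 
   long 499 ((480.50250244140625, 8.63613510131836), (109.89776611328125, 6.453424453735352), 65.24786376953125) 0.11
   short 377 ((467.3985900878906, 106.35916900634766), (41.65154266357422, 8.529848098754883), 75.57508850097656) 0.106
  balls []
```

The card stands on the bare table, the short card hasn't moved, and the pan is back at rest and empty. The beaker shows three separate ball patches. Handing in.

```bash
python3 -c "
from cell import workorder
print(workorder.close_job())"
```

```text
the job is handed in; nothing more can be done
None
```

I handed the job in at about 18 s: the pan is empty and back at rest, the long card stands on the bare table and the short card is unmoved, but the three balls in the beaker are inferred only from three bright patches under its filling; I also viewed 11 pictures, one over the limit of 10.

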